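Dust off the carving tools

ROBOT

A 6-joint arm with a two-finger parallel gripper is mounted at the origin on the work surface. World frame = base frame: x ahead of the robot, y to its left, z up, the work surface at z = 0. Lengths are in m, angles in rad, forces in N, time in s.
With the tool pointing down it reaches from about 0.275 to 0.725 m from the base axis. Payload 5.6 kg.
Tool frame: the origin (TCP) lies at the centre of the arm's flange, where the gripper is bolted on; the fingertips stand 173 mm ahead of it and the grasp point (between the pads) lies 155 mm ahead of it; z points along the fingers, y is the direction in which the jaws open and shut (so a half turn about z gives the same grasp; the last joint's range is limited). The gripper opens to 85 mm and grips with 20 to 120 N. Pads are 22 mm wide; open, the fingers measure 114 mm over their backs; the gripper's body (76 mm by 85 mm) begins 54 mm behind the grasp point. The pads swing forward as they close: fully open they stand 13 mm farther back than shut.
Start: joints at [-0.917, 0.255, 0.108, 0, -1.424, -0.285], TCP at [0.198, -0.513, 0.405] pointing down, gripper open.
Joint ranges: [-2.95, 2.95], [-1.21, 1.97], [-1.09, 1.5], [-2.87, 1.71], [-2.94, -0.07], [-3.05, 3.05]. Speed limits (rad/s): [2.57, 2.57, 3.14, 3.14, 3.14, 3.14].

INTERFACE

Orientations are given as [roll, pitch, yaw] about the fixed x, y, z axes, in that order (R = Rz(yaw) Ry(pitch) Rx(roll)).
In Python, from station import bot gives the robot as it stands.
- The arm moves only by the shell command python3 -m jog 'ROWS' [FORCE]. ROWS is JSON, a list of rows, each a list of 7 numbers: the closure, from -1 (fully open) to 1 (shut), then the shift along the tool's x, y, z in cm, then the turn, a rotation vector about the tool's x, y, z in rad. In form: [[gripper, tx, ty, tz, ax, ay, az], ...]. A call has 1 to 20 rows; each row shifts and turns the commanded pose from where the row before left it, along the tool's axes as they then stand; what a row does not reach is not made up. A row lasts 1/12 s, in which the tool goes at most 41.7 mm and 7.16 degrees, less where a joint would pass 70% of its speed; a pose out of reach is approached as far as the arm can. A call with a gripper value outside its range is refused whole. The fingers move at their own pace and stop on an object; FORCE is the grip in N (left out, the last holds). Time passes only in rows, so rows that do not move let the fingers close. It gives the time, the measured TCP pose, the force and the opening at its end, in the units of the state.
- bot.observe(): the state, without advancing time (a new reading comes with each control period).
- bot.snapshot(name): name is "scene" or "top" or "wrist"; returns the picture (420x560x3 uint8, red, green, blue); there is no depth.
- bot.camera_params(name): a dict with "mtx" (3x3 intrinsics, pixels), "xyz" and "attitude" of the camera in the world. Camera axes: x right, y down, z forward; pixel columns grow to the right and rows downward; lengths in m; the calibration is good to about 2 mm. A picture is of the moment at which its call begins: read the wrist's pose just before it. camera_params takes no time and is no camera call; for the wrist camera it gives the pose at the moment of the call.
- bot.job_done(): hands the job in, once; it reports no verdict.
The state is a dict: "time": time; "qpos": joint angles; "joint_velocities": joint speeds; "effort": joint torques, N m; "eef_pos": TCP position; "orientation": TCP orientation; "force": force on the tool from outside, world axes, zero at the start; "wrist_torque": the same for the moment, N m; "gripper_width": finger opening in m.
Only numpy, scipy, OpenCV 4.12 (cv2) and the standard library are available. Lean on these libraries where they do the work, as an engineer would, in place of code of your own. Each camera call takes 0.05 s, during which the arm holds its last target.

TASK

Pull the suction knob of the dusting box fully out, then, with the suction on, stand every carving tool lying on the bench in the cells of the box, blade down and handle up, with the blade resting on the cell floor. When all the tools stand in the box, push the knob fully home again, and leave the carving in its plaster block where it is.

Things in the scene. Friction and masses are not known exactly. Their poses are not given: they have to be found in the camera images.
- tool0: carver's flat file: dark flat blade. 205 mm long, 110 g: square wooden handle 22 x 22 x 105 mm, then blade 100 mm long, 12 to 18 mm wide. Origin on its long axis in the handle, 25 mm behind the start of the blade, near the balance point (11 mm above the bench as it lies); x points along it to the blade's end, 125 mm off; the butt is 80 mm the other way
- tool0_tip (a point): the blade's free end of tool0, on the axis
- tool1: carver's round rasp: dark round blade. 205 mm long, 110 g: square wooden handle 22 x 22 x 105 mm, then blade 100 mm long, 12 to 18 mm wide. Origin on its long axis in the handle, 25 mm behind the start of the blade, near the balance point (11 mm above the bench as it lies); x points along it to the blade's end, 125 mm off; the butt is 80 mm the other way
- tool1_tip (a point): the blade's free end of tool1, on the axis
- tool2: carver's point chisel: round bright blade ending in a point. 205 mm long, 110 g: square wooden handle 22 x 22 x 105 mm, then blade 100 mm long, 12 to 18 mm wide. Origin on its long axis in the handle, 25 mm behind the start of the blade, near the balance point (11 mm above the bench as it lies); x points along it to the blade's end, 125 mm off; the butt is 80 mm the other way
- tool2_tip (a point): the blade's free end of tool2, on the axis
- tool3: carver's flat chisel: thin shank widening to a flat bright edge. 205 mm long, 110 g: square wooden handle 22 x 22 x 105 mm, then blade 100 mm long, 12 to 18 mm wide. Origin on its long axis in the handle, 25 mm behind the start of the blade, near the balance point (11 mm above the bench as it lies); x points along it to the blade's end, 125 mm off; the butt is 80 mm the other way
- tool3_tip (a point): the blade's free end of tool3, on the axis
- tool4: carver's claw chisel: thin shank ending in a three-toothed bright edge. 205 mm long, 110 g: square wooden handle 22 x 22 x 105 mm, then blade 100 mm long, 12 to 18 mm wide. Origin on its long axis in the handle, 25 mm behind the start of the blade, near the balance point (11 mm above the bench as it lies); x points along it to the blade's end, 125 mm off; the butt is 80 mm the other way
- tool4_tip (a point): the blade's free end of tool4, on the axis
- dustbox: steel dusting box fixed to the bench: open row of five cells along its x, 254 mm long (x), 54 wide (y), 100 high; walls 4, floor 10 mm thick; cells 90 mm deep, 46 x 46 mm inside, 50 mm pitch. On its +y side a grey gate housing (90 mm along x, 85 high, out to y = 94 mm) with the suction knob. Origin: centre of the underside of the row
- cell0 (a point): centre of the mouth (rim height, 100 mm above the bench) of cell 0; cell 0 is nearest the robot, cell 4 the farthest
- cell1 (a point): centre of the mouth (rim height, 100 mm above the bench) of cell 1; cell 0 is nearest the robot, cell 4 the farthest
- cell2 (a point): centre of the mouth (rim height, 100 mm above the bench) of cell 2; cell 0 is nearest the robot, cell 4 the farthest
- cell3 (a point): centre of the mouth (rim height, 100 mm above the bench) of cell 3; cell 0 is nearest the robot, cell 4 the farthest
- cell4 (a point): centre of the mouth (rim height, 100 mm above the bench) of cell 4; cell 0 is nearest the robot, cell 4 the farthest
- gate (a joint): slide of the suction gate's knob, m: 0 = pushed fully home, 0.045 = pulled fully out (away from the box, along the box's +y); stiff, about 4 N, stays where it is left
- gate_knob (a point): middle of the black suction knob's barrel, 55 mm above the bench. Barrel along the box's y, 26 mm in diameter, 24 mm long (12 mm either side of this point), then an end disc 40 mm in diameter and 7 mm thick on its outer end; when home, the barrel starts 14 mm from the housing
- carving: unfinished green carving bedded in a white plaster block 130 x 100 x 65 mm, 130 mm high in all; not to be disturbed. Origin: centre of its underside
There are look-alikes about, which are no part of the job. Leave any blue look-alike of the tool3 alone.

How it is judged:
By the outcome, as a careful person would: the job done as asked, in the order asked, and still so for the second after the job is handed in, with the robot touching nothing.
Of tool0, tool1, tool2, tool3, tool4 only 4 to 5 are there at a start; the rules pass over those that are not, and their reading is None.
At some moment in a run one of tool0, tool1, tool2, tool3, tool4 may be knocked a few centimetres aside while the robot is not near it.
Once in a run the grip may slacken for a moment while it holds something.
It also fails if it takes over 200 s, if anything falls off the work surface, if the arm or the gripper's body presses on something with over 40 N, if the wrist force passes 120 N, or if a joint passes its speed limit or range.

## Working session

There is one attempt and no reset: what is moved stays moved. The work goes in short steps, Python scripts to look and compute and a shell command to move; the robot and the scene stay as the last step left them, time stands still between calls to the robot, and variables do not carry over. Pictures are saved under pics/ and viewed, and the job is handed in when it is done.

```bash
ls -la; mkdir -p pics
python3 - <<'E'
from station import bot
import cv2, numpy as np
print(bot.observe())
for n in ("scene","top","wrist"):
    print(n,bot.camera_params(n))
    im=bot.snapshot(n); cv2.imwrite(f"pics/{n}0.png",im[:,:,::-1])
E
```

```text
total 12
drwxr-xr-x  3 agent agent 4096 Dec  6 18:02 .
drwxr-xr-x 23 root  root  4096 Dec  6 18:02 ..
drwxr-xr-x  2 agent agent 4096 Dec  6 18:02 pics
{'time': 0.0, 'qpos': array([-9.17378713e-01,  2.55746571e-01,  1.06997217e-01, -4.90757604e-04,
       -1.42389521e+00, -2.84612940e-01]), 'joint_velocities': array([ 5.87650243e-04, -1.25806212e-06, -6.50495676e-04, -1.44970745e-04,
       -8.44093328e-04, -1.87283623e-03]), 'effort': array([ 5.21867059e-04, -3.86634171e+01,  2.37933290e+01,  5.36504388e+00,
       -6.23693268e-03,  6.20164698e-06]), 'eef_pos': array([ 0.19828909, -0.51283144,  0.40379036]), 'orientation': array([ 3.13968248e+00, -5.31495907e-05, -2.77286021e+00]), 'force': array([-0.21050229, -0.8384545 , -0.69597711]), 'wrist_torque': array([ 0.02681018, -0.03677632,  0.03595517]), 'gripper_width': 0.08554860775734245}
scene {'mtx': array([[418.15570754,   0.        , 281.2843846 ],
       [  0.        , 418.15570754, 205.88817298],
       [  0.        ,   0.        ,   1.        ]]), 'xyz': array([ 1.21679809, -0.5345355 ,  1.22580589]), 'attitude': array([-2.53354955,  0.01136918,  0.99067838])}
top {'mtx': array([[511.27564358,   0.        , 283.36518992],
       [  0.        , 511.27564358, 211.41630723],
       [  0.        ,   0.        ,   1.        ]]), 'xyz': array([ 0.23713435, -0.09147913,  1.5119222 ]), 'attitude': array([-2.93518467e+00, -1.12595188e-03, -1.64449020e+00])}
wrist {'mtx': array([[374.64199948,   0.        , 285.96555423],
       [  0.        , 374.64199948, 211.14187792],
       [  0.        ,   0.        ,   1.        ]]), 'xyz': array([ 0.12920648, -0.53952331,  0.3741267 ]), 'attitude': array([ 2.84435708e+00, -1.46452120e-03,  1.94007964e+00])}
```

View pics/scene0.png

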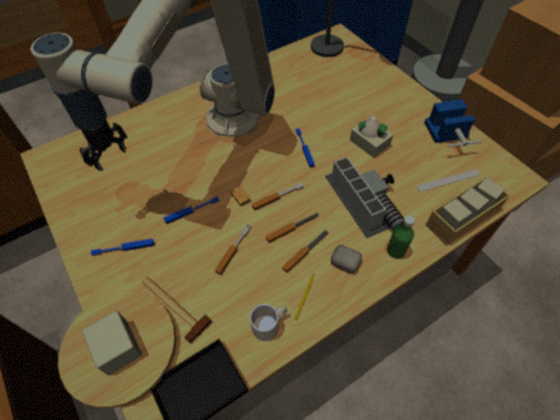

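View pics/top0.png

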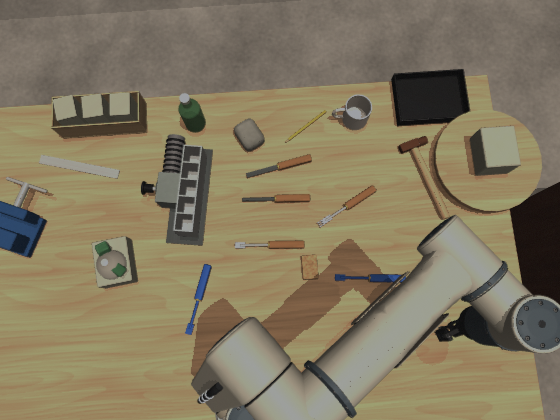

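View pics/wrist0.png

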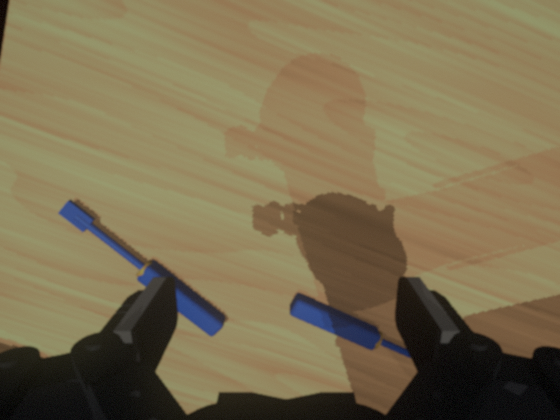

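Scene and top views: four orange-handled tools (top px about (280,166), (277,198), (347,206), (270,244)), three blue look-alikes, and the dust box at (190,195) with its knob at (148,188). Next I'll measure these from both views.

```bash
cat > h.py <<'E'
import numpy as np, cv2
from scipy.spatial.transform import Rotation as Ro
def P(bot,n):
    c=bot.camera_params(n); return c["mtx"],Ro.from_euler("xyz",c["attitude"]).as_matrix(),c["xyz"]
def ray(c,uv):
    d=np.linalg.solve(c[0],[uv[0],uv[1],1.]); return c[1]@d
def onz(c,uv,z):
    d=ray(c,uv); return c[2]+d*(z-c[2][2])/d[2]
def proj(c,p):
    q=c[0]@(c[1].T@(np.asarray(p)-c[2])); return q[:2]/q[2]
def tri(c1,u1,c2,u2):
    a,b=ray(c1,u1),ray(c2,u2); s=np.linalg.lstsq(np.c_[a,-b],c2[2]-c1[2],rcond=None)[0]
    p,q=c1[2]+a*s[0],c2[2]+b*s[1]; return (p+q)/2,np.linalg.norm(p-q)
def orange(im):
    h=cv2.cvtColor(im,cv2.COLOR_RGB2HSV)
    m=cv2.inRange(h,(5,170,60),(14,255,255)); return m
def blobs(m,amin):
    out=[]
    for k in cv2.findContours(m,cv2.RETR_EXTERNAL,cv2.CHAIN_APPROX_NONE)[0]:
        if cv2.contourArea(k)>=amin: out.append((cv2.minAreaRect(k),cv2.contourArea(k),k))
    return out
E
python3 - <<'E'
from station import bot
from h import *
for n in ("top","scene"):
    im=cv2.imread(f"pics/{n}0.png")[:,:,::-1].copy(); c=P(bot,n)
    for r,a,k in blobs(orange(im),60):
        print(n,np.round(r[0],1),np.round(r[1],1),a,onz(c,r[0],.011).round(3), im[int(r[0][1]),int(r[0][0])])
im=cv2.imread("pics/top0.png")
cv2.imwrite("pics/topc.png",cv2.resize(im[130:270,130:390],None,fx=3,fy=3,interpolation=cv2.INTER_CUBIC))
im=cv2.imread("pics/scene0.png")
cv2.imwrite("pics/scenec.png",cv2.resize(im[100:290,200:440],None,fx=3,fy=3,interpolation=cv2.INTER_CUBIC))
E
```

```text
scene [196.8 327.8] [ 6.4 29.7] 132.5 [ 0.73  -0.53   0.011] [71 39 19]
```

View pics/topc.png

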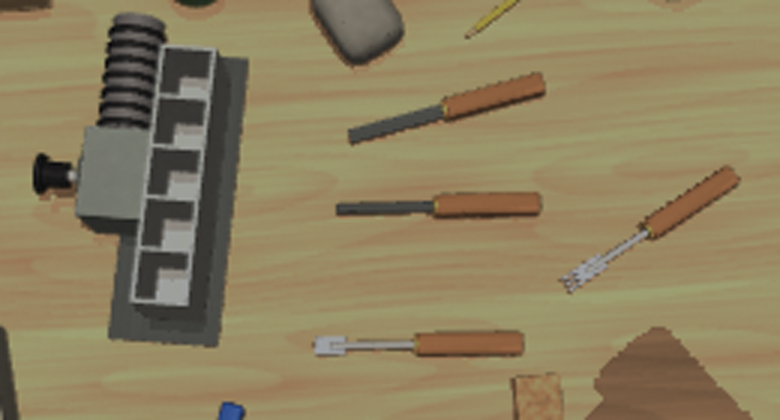

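View pics/scenec.png

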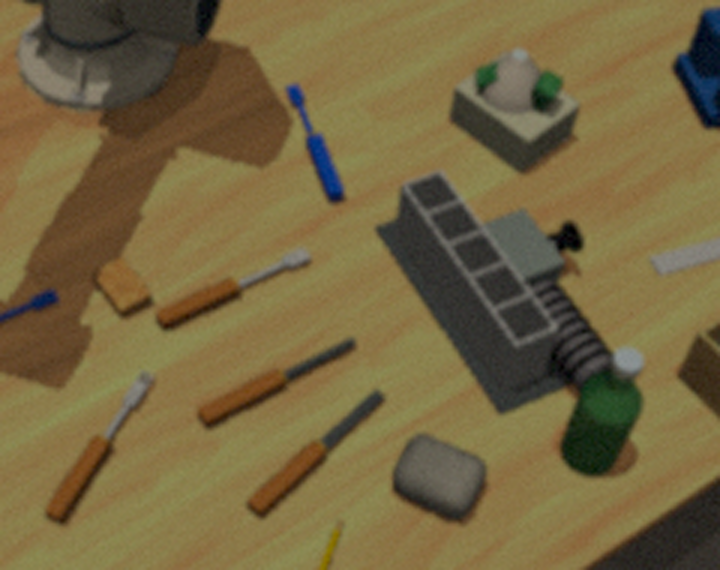

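The crops show four real tools: flat file (top px 280,166), round rasp (277,198), claw chisel (347,206) and flat chisel (270,244), all with orange handles. The blue ones are look-alikes, and no point chisel is visible. Now the positions.

Run:
```python
from station import bot
from h import *
im=cv2.imread("pics/top0.png")[:,:,::-1].copy()
h=cv2.cvtColor(im,cv2.COLOR_RGB2HSV)
for u,v in [(294,198),(295,161),(360,199),(285,244),(240,244),(255,199),(255,150),(310,265),(190,155),(178,190),(148,188)]: print((u,v),im[v,u],h[v,u])
im=cv2.imread("pics/scene0.png")[:,:,::-1].copy()
h=cv2.cvtColor(im,cv2.COLOR_RGB2HSV)
for u,v in [(280,231),(296,258),(226,261),(268,200),(242,195),(290,240)]: print((u,v),im[v,u],h[v,u])
```

```text
(294, 198) [143  96  64] [ 12 141 143]
(295, 161) [142  96  63] [ 13 142 142]
(360, 199) [138  93  62] [ 12 140 138]
(285, 244) [144  98  65] [ 13 140 144]
(240, 244) [130 126 119] [ 19  22 130]
(255, 199) [72 72 69] [30 11 72]
(255, 150) [154 124  90] [ 16 106 154]
(310, 265) [148 110  75] [ 14 126 148]
(190, 155) [66 64 60] [20 23 66]
(178, 190) [135 137 131] [ 40  11 137]
(148, 188) [33 32 31] [15 15 33]
(280, 231) [125  78  35] [ 14 184 125]
(296, 258) [120  72  23] [ 15 206 120]
(226, 261) [103  63  19] [ 16 208 103]
(268, 200) [110  63  26] [ 13 195 110]
(242, 195) [138  96  50] [ 16 163 138]
(290, 240) [139 125  73] [ 24 121 139]
```

```bash
cat >> h.py <<'E'
def hmask(im,n):
    h=cv2.cvtColor(im,cv2.COLOR_RGB2HSV)
    if n=="top": return cv2.inRange(h,(7,131,90),(14,190,200))
    return cv2.inRange(h,(7,172,70),(17,255,190))
def handles(im,n,amin=120):
    out=[]
    for r,a,k in blobs(cv2.morphologyEx(hmask(im,n),cv2.MORPH_OPEN,np.ones((3,3),np.uint8)),amin):
        b=cv2.boxPoints(r); l=[np.linalg.norm(b[0]-b[1]),np.linalg.norm(b[1]-b[2])]
        e=[(b[0]+b[1])/2,(b[2]+b[3])/2] if l[0]<l[1] else [(b[1]+b[2])/2,(b[3]+b[0])/2]
        out.append((np.array(r[0]),e,a))
    return out
E
python3 - <<'E'
from station import bot
from h import *
H={}
for n in ("top","scene"):
    im=cv2.imread(f"pics/{n}0.png")[:,:,::-1].copy(); c=P(bot,n)
    for r,e,a in handles(im,n):
        w=[onz(c,x,.011) for x in e]
        print(n,r.round(1),[x.round(0) for x in e],a,onz(c,r,.011)[:2].round(4),[x[:2].round(4) for x in w],np.linalg.norm(w[0]-w[1]).round(4))
E
```

```text
top [286.5 244. ] [array([303., 244.], dtype=float32), array([270., 244.], dtype=float32)] 198.0 [ 0.4515 -0.1183] [array([ 0.4479, -0.167 ]), array([ 0.4551, -0.0696])] 0.0977
top [292.5 197.5] [array([309., 198.], dtype=float32), array([276., 198.], dtype=float32)] 162.0 [ 0.5912 -0.1469] [array([ 0.5875, -0.1966]), array([ 0.5948, -0.0973])] 0.0995
top [360.5 196.5] [array([374., 188.], dtype=float32), array([347., 205.], dtype=float32)] 183.5 [ 0.5791 -0.3519] [array([ 0.6036, -0.3958]), array([ 0.5549, -0.3082])] 0.1002
top [294.2 161.4] [array([310., 157.], dtype=float32), array([278., 166.], dtype=float32)] 163.5 [ 0.7042 -0.1609] [array([ 0.7144, -0.2104]), array([ 0.694 , -0.1116])] 0.1009
scene [295.2 258.7] [array([306., 248.], dtype=float32), array([284., 269.], dtype=float32)] 145.0 [ 0.702  -0.1596] [array([ 0.6909, -0.1073]), array([ 0.7128, -0.2104])] 0.1054
scene [225.4 258.9] [array([234., 246.], dtype=float32), array([217., 272.], dtype=float32)] 134.5 [ 0.577  -0.3496] [array([ 0.5511, -0.3032]), array([ 0.602 , -0.3941])] 0.1042
scene [279.9 231.8] [array([293., 225.], dtype=float32), array([267., 238.], dtype=float32)] 120.5 [ 0.589  -0.1452] [array([ 0.5919, -0.0931]), array([ 0.5861, -0.1963])] 0.1034
```

Run:
```python
from station import bot
from h import *
T,S=P(bot,"top"),P(bot,"scene")
it=cv2.imread("pics/top0.png")[:,:,::-1].copy(); is_=cv2.imread("pics/scene0.png")[:,:,::-1].copy()
hs=[x[0] for x in handles(is_,"scene",60)]
for r,e,a in handles(it,"top"):
    g=proj(S,onz(T,r,.011)); k=min(hs,key=lambda q:np.linalg.norm(q-g))
    p,d=tri(T,r,S,k); print("handle",r,k.round(1),p.round(4),"gap",round(d,4))
A=[(184,145.7),(201.3,146.7),(192.3,231.7),(173.7,231.7),(147.3,188.3)]
B=[(385.3,208.7),(372.3,214.3),(335,162.3),(346.7,158),(390,179)]
for a,b in zip(A,B):
    p,d=tri(T,a,S,b); print("box/knob",p.round(4),round(d,4),"z.1:",onz(T,a,.1).round(4),onz(S,b,.1).round(4))
c=it[:,:,::-1][135:245,130:220]; cv2.imwrite("pics/tb.png",cv2.resize(c,None,fx=5.4,fy=5.4,interpolation=cv2.INTER_CUBIC))
c=is_[:,:,::-1][145:225,320:420]; cv2.imwrite("pics/sb.png",cv2.resize(c,None,fx=7,fy=7,interpolation=cv2.INTER_CUBIC))
```

```text
handle [286.5 244. ] [264.9 200.3] [ 0.451  -0.1186  0.0136] gap 0.0007
handle [292.5 197.5] [279.9 231.8] [ 0.5906 -0.1466  0.0142] gap 0.0006
handle [360.49468994 196.52520752] [225.4 258.9] [ 0.5786 -0.3507  0.0145] gap 0.0013
handle [294.18847656 161.35769653] [295.2 258.7] [ 0.7033 -0.1607  0.0141] gap 0.0002
box/knob [0.7494 0.1603 0.0964] 0.0035 z.1: [0.7471 0.1581 0.1   ] [0.7515 0.1598 0.1   ]
box/knob [0.7427 0.1105 0.0965] 0.004 z.1: [0.7404 0.1082 0.1   ] [0.7449 0.1104 0.1   ]
box/knob [0.4959 0.1477 0.0906] 0.0057 z.1: [0.4927 0.1435 0.1   ] [0.5028 0.1448 0.1   ]
box/knob [0.5    0.1998 0.085 ] 0.0029 z.1: [0.4966 0.1954 0.1   ] [0.5099 0.1916 0.1   ]
box/knob [0.6429 0.2827 0.0537] 0.0096 z.1: [0.6274 0.2666 0.1   ] [0.667  0.2552 0.1   ]
```

View pics/tb.png

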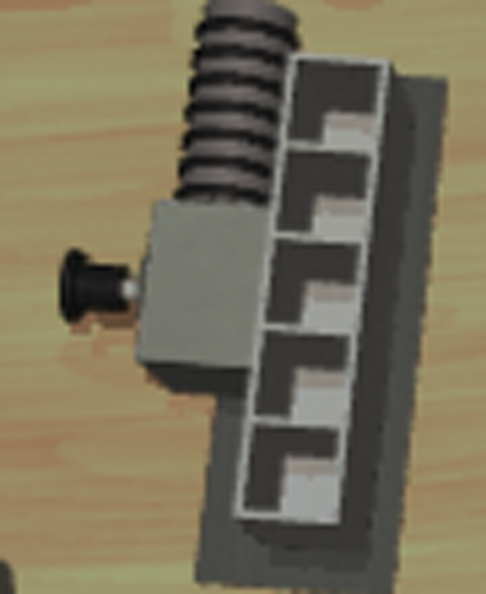

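View pics/sb.png

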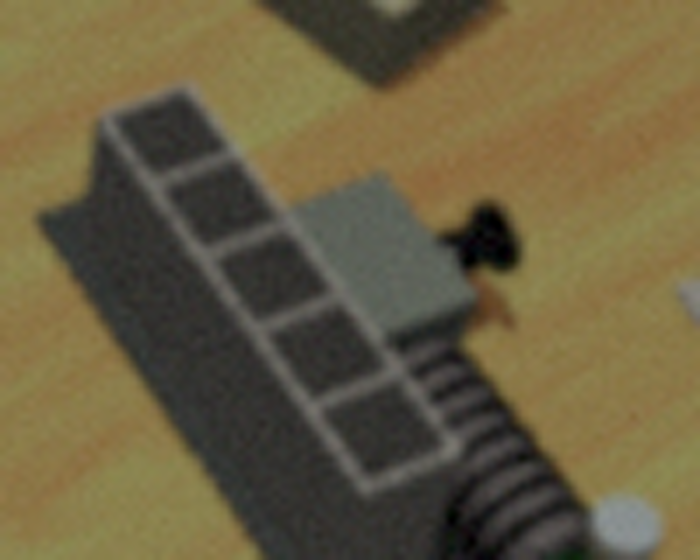

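Run:
```python
from station import bot
from h import *
T,S=P(bot,"top"),P(bot,"scene")
f=lambda p,s,o:np.array([(p[0]+.5)/s-.5+o[0],(p[1]+.5)/s-.5+o[1]])
A=[(290,55),(388,62),(338,520),(236,517),(100,287),(73,287)]
B=[(458,448),(368,490),(102,122),(185,88),(463,248),(497,236)]
C=[]
for a,b in zip(A,B):
    a=f(a,5.4,(130,135)); b=f(b,7,(320,145))
    p,d=tri(T,a,S,b); print("box/knob",p.round(4),round(d,4),"z.1:",onz(T,a,.1).round(4),onz(S,b,.1).round(4))
    C.append((onz(T,a,.1)+onz(S,b,.1))/2)
C=np.array(C[:4]); m=C.mean(0); ax=(C[0]+C[1]-C[2]-C[3])/2; print("L",np.linalg.norm(ax),"W",np.linalg.norm(C[0]+C[3]-C[1]-C[2])/2)
yaw=np.arctan2(ax[1],ax[0]); print("box",m.round(4),"yaw",yaw); u=np.array([np.cos(yaw),np.sin(yaw)]); v=np.array([-u[1],u[0]])
for i in range(5): print("cell",i,(m[:2]+u*.05*(i-2)).round(4))
print("knob home guess (y=94+14+12=120mm)",(m[:2]+v*.12).round(4))
```

```text
box/knob [0.7503 0.16   0.0992] 0.0004 z.1: [0.7501 0.16   0.1   ] [0.7505 0.1593 0.1   ]
box/knob [0.7439 0.1093 0.0976] 0.0028 z.1: [0.7423 0.1077 0.1   ] [0.7454 0.1093 0.1   ]
box/knob [0.4964 0.1454 0.0949] 0.0017 z.1: [0.4951 0.1438 0.1   ] [0.5    0.1432 0.1   ]
box/knob [0.5014 0.1971 0.0934] 0.0015 z.1: [0.5005 0.1964 0.1   ] [0.5053 0.192  0.1   ]
box/knob [0.6403 0.2738 0.0544] 0.0043 z.1: [0.6288 0.2643 0.1   ] [0.6621 0.2402 0.1   ]
box/knob [0.643  0.291  0.0539] 0.0009 z.1: [0.6299 0.2785 0.1   ] [0.6657 0.2589 0.1   ]
L 0.24928270170072625 W 0.051301950150046786
box [0.6236 0.1515 0.1   ] yaw -0.13977065253002421
cell 0 [0.5246 0.1654]
cell 1 [0.5741 0.1584]
cell 2 [0.6236 0.1515]
cell 3 [0.6732 0.1445]
cell 4 [0.7227 0.1375]
knob home guess (y=94+14+12=120mm) [0.6404 0.2703]
```

The two views agree to about 2 mm: handles at z ≈ 0.014, rim at 0.093–0.099, knob at z ≈ 0.054. The box is at (0.624, 0.152) with yaw −0.14. I'll do the knob first and re-check it with the wrist camera from above.

```bash
cat >> h.py <<'E'
def plan(bot,pos,rpy):
    o=bot.observe(); R=Ro.from_euler("xyz",o["orientation"]); G=Ro.from_euler("xyz",rpy)
    rv=(R.inv()*G).as_rotvec(); d=np.asarray(pos)-o["eef_pos"]
    print("t",round(o["time"],2),"pos",o["eef_pos"].round(4),"rpy",o["orientation"].round(3),"q",o["qpos"].round(2),"w",round(o["gripper_width"],4),"F",o["force"].round(1))
    print("  shift before turn (cm)",(R.inv().apply(d)*100).round(2),"turn",rv.round(3),"shift after turn (cm)",(G.inv().apply(d)*100).round(2))
PI=np.pi
E
python3 - <<'E'
from station import bot
from h import *
plan(bot,(.640,.269,.36),(PI,0,-PI/2-.14))
E
```

```text
t 0.15 pos [ 0.1983 -0.5129  0.404 ] rpy [ 3.14  -0.    -2.773] q [-0.92  0.26  0.11 -0.   -1.42 -0.28] w 0.0855 F [ 0.4 -0.1 -0.3]
  shift before turn (cm) [-69.39  57.01   4.48] turn [ 1.000e-03  1.000e-03 -1.062e+00] shift after turn (cm) [-83.59 -32.83   4.4 ]
```

```bash
python3 -m jog '[[-1,0,0,0,0,0,-0.106],[-1,0,0,0,0,0,-0.106],[-1,0,0,0,0,0,-0.106],[-1,0,0,0,0,0,-0.106],[-1,0,0,0,0,0,-0.106],[-1,0,0,0,0,0,-0.106],[-1,0,0,0,0,0,-0.106],[-1,0,0,0,0,0,-0.106],[-1,0,0,0,0,0,-0.106],[-1,0,0,0,0,0,-0.106]]' 60
python3 -m jog '[[-1,-3.5,-1.4,0,0,0,0],[-1,-3.5,-1.4,0,0,0,0],[-1,-3.5,-1.4,0,0,0,0],[-1,-3.5,-1.4,0,0,0,0],[-1,-3.5,-1.4,0,0,0,0],[-1,-3.5,-1.4,0,0,0,0],[-1,-3.5,-1.4,0,0,0,0],[-1,-3.5,-1.4,0,0,0,0],[-1,-3.5,-1.4,0,0,0,0],[-1,-3.5,-1.4,0,0,0,0],[-1,-3.5,-1.4,0,0,0,0],[-1,-3.5,-1.4,0,0,0,0],[-1,-3.5,-1.4,0,0,0,0],[-1,-3.5,-1.4,0,0,0,0],[-1,-3.5,-1.4,0,0,0,0],[-1,-3.5,-1.4,0,0,0,0],[-1,-3.5,-1.4,0,0,0,0],[-1,-3.5,-1.4,0,0,0,0],[-1,-3.5,-1.4,0,0,0,0],[-1,-3.5,-1.4,0,0,0,0]]'
python3 - <<'E'
from station import bot
from h import *
plan(bot,(.640,.269,.36),(PI,0,-PI/2-.14))
E
```

```text
time: 0.98
eef_pos: [0.1983, -0.5129, 0.4043]
orientation: [3.141, 0.001, -1.708]
force: [0.3, -0.1, 0.0]
gripper_width: 0.0853
time: 2.65
eef_pos: [0.5751, 0.1421, 0.4044]
orientation: [3.141, -0.0, -1.713]
force: [0.5, -0.8, 0.0]
gripper_width: 0.0854
t 2.65 pos [0.5751 0.1421 0.4044] rpy [ 3.141 -0.    -1.713] q [ 0.51  0.34  0.23 -0.   -1.46 -0.65] w 0.0854 F [ 0.5 -0.8  0. ]
  shift before turn (cm) [-13.48  -4.64   4.43] turn [ 0.001 -0.    -0.002] shift after turn (cm) [-13.47  -4.66   4.44]
```

```bash
python3 -m jog '[[-1,-3,-1,1,0,0,0],[-1,-3,-1,1,0,0,0],[-1,-3,-1,1,0,0,0],[-1,-3,-1,1,0,0,0],[-1,-1.5,-0.6,0.4,0,0,0],[-1,0,0,0,0,0,0]]'
python3 - <<'E'
from station import bot
from h import *
plan(bot,(.640,.269,.21),(PI,0,-PI/2-.14))
c=P(bot,"wrist")
im=bot.snapshot("wrist"); cv2.imwrite("pics/w1.png",im[:,:,::-1])
it=bot.snapshot("top"); cv2.imwrite("pics/top1.png",it[:,:,::-1])
print("knob proj",proj(c,(.6404,.2703,.055)),"disc",proj(c,(.643,.2885,.055)))
for i in range(5): print(i,proj(c,(.6236+.0495*(i-2),.1515-.00697*(i-2),.1)).round(0))
E
```

```text
time: 3.15
eef_pos: [0.6398, 0.2706, 0.3564]
orientation: [3.137, -0.003, -1.71]
force: [-0.7, -1.2, -1.6]
gripper_width: 0.0856
t 3.15 pos [0.6398 0.2706 0.3564] rpy [ 3.137e+00 -3.000e-03 -1.710e+00] q [ 0.62  0.57  0.46 -0.   -1.47 -0.76] w 0.0856 F [-0.7 -1.2 -1.6]
  shift before turn (cm) [ 0.11 -0.11 14.64] turn [ 0.005 -0.003  0.   ] shift after turn (cm) [ 0.15 -0.05 14.64]
knob proj [284.00777745 200.84985793] disc [283.97900344 224.00733268]
0 [467.  10.]
1 [376.  10.]
2 [284.  10.]
3 [192.  10.]
4 [100.  10.]
```

View pics/w1.png

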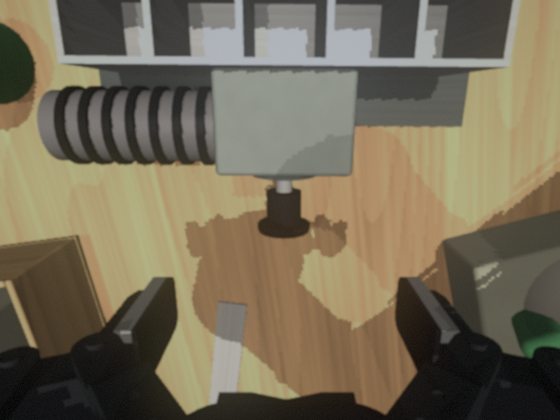

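View pics/top1.png

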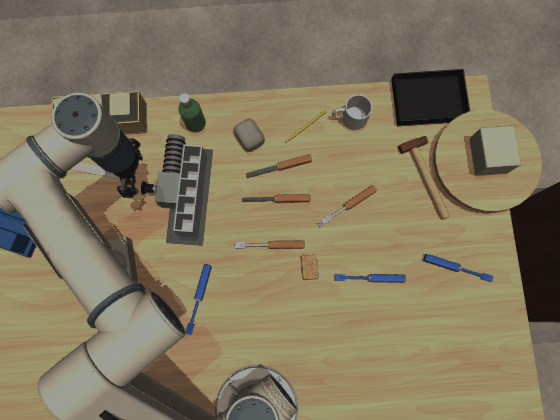

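Wrist view: the knob barrel is at (284,204), the disc at (284,228) and the housing edge at row 175. The knob sits a few px further out than predicted. The top view with the arm moved away confirms four real tools and no point chisel.

Run:
```python
from station import bot
from h import *
c=P(bot,"wrist")
for n,uv,z in [("barrel start",(284,190),.068),("barrel end",(284,217),.068),("disc top outer",(284,236),.055),("rimL",(59,65),.1),("rimR",(509,66),.1),("hous L",(217,175),.085),("hous R",(353,175),.085)]: print(n,onz(c,uv,z).round(4))
```

```text
barrel start [0.6393 0.2573 0.068 ]
barrel end [0.6422 0.2774 0.068 ]
disc top outer [0.645 0.297 0.055]
rimL [0.7551 0.1587 0.1   ]
rimR [0.5    0.1953 0.1   ]
hous L [0.6812 0.2368 0.085 ]
hous R [0.5919 0.2495 0.085 ]
```

```bash
python3 -m jog '[[-1,0.3,-0.1,2,0,0,0],[-1,0,0,3,0,0,0],[-1,0,0,3,0,0,0],[-1,0,0,3,0,0,0],[-1,0,0,2,0,0,0],[-1,0,0,1.6,0,0,0],[-1,0,0,0,0,0,0],[-1,0,0,0,0,0,0]]'
python3 - <<'E'
from station import bot
from h import *
plan(bot,(.6404,.2675,.21),(PI,0,-PI/2-.14))
im=bot.snapshot("wrist"); cv2.imwrite("pics/w2.png",im[:,:,::-1])
E
```

```text
time: 3.92
eef_pos: [0.6397, 0.2635, 0.2151]
orientation: [3.141, -0.001, -1.713]
force: [0.0, -0.2, -0.1]
gripper_width: 0.0853
t 3.92 pos [0.6397 0.2635 0.2151] rpy [ 3.141e+00 -1.000e-03 -1.713e+00] q [ 0.62  0.63  0.21  0.   -1.15 -0.76] w 0.0853 F [ 0.  -0.2 -0.1]
  shift before turn (cm) [-0.41 -0.01  0.51] turn [ 0.    -0.001 -0.003] shift after turn (cm) [-0.41 -0.02  0.51]
```

View pics/w2.png

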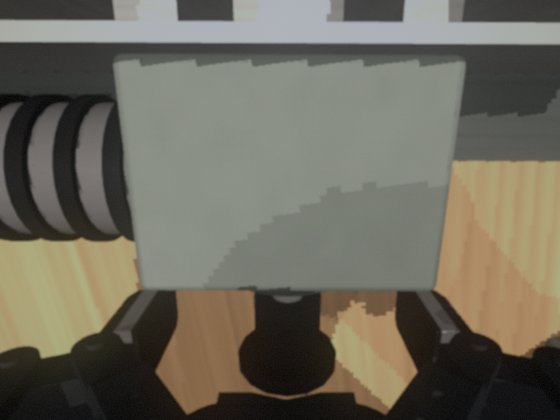

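The fingers straddle the knob, centred on column 287. I'll finish the approach and grip.

```bash
python3 -m jog '[[-1,-0.38,0,0.5,0,0,0],[-1,0,0,0,0,0,0],[1,0,0,0,0,0,0],[1,0,0,0,0,0,0],[1,0,0,0,0,0,0],[1,0,0,0,0,0,0],[1,0,0,0,0,0,0],[1,0,0,0,0,0,0],[1,0,0,0,0,0,0],[1,0,0,0,0,0,0]]' 60
python3 -m jog '[[1,-0.7,0,0,0,0,0],[1,-0.7,0,0,0,0,0],[1,-0.7,0,0,0,0,0],[1,-0.7,0,0,0,0,0],[1,-0.7,0,0,0,0,0],[1,-0.7,0,0,0,0,0],[1,-0.3,0,0,0,0,0],[1,0,0,0,0,0,0],[1,0,0,0,0,0,0]]'
```

```text
time: 4.8
eef_pos: [0.6401, 0.2681, 0.2101]
orientation: [3.141, 0.0, -1.713]
force: [-2.2, 0.1, 4.5]
gripper_width: 0.0242
time: 5.55
eef_pos: [0.6465, 0.3108, 0.2101]
orientation: [3.14, -0.005, -1.713]
force: [-4.2, -6.9, 6.3]
gripper_width: 0.0245
```

```bash
python3 -m jog '[[1,-0.3,0,0,0,0,0],[1,0,0,0,0,0,0],[1,-0.2,0,0,0,0,0],[1,0,0,0,0,0,0],[1,0,0,0,0,0,0]]'
python3 - <<'E'
from station import bot
from h import *
plan(bot,(.6404,.2675,.21),(PI,0,-PI/2-.14))
im=bot.snapshot("wrist"); cv2.imwrite("pics/w3.png",im[:,:,::-1])
E
```

```text
time: 5.97
eef_pos: [0.6471, 0.3121, 0.21]
orientation: [3.138, -0.013, -1.714]
force: [-7.0, -18.6, 10.1]
gripper_width: 0.0238
t 5.97 pos [0.6471 0.3121 0.21  ] rpy [ 3.138 -0.013 -1.714] q [ 0.67  0.69  0.3   0.01 -1.2  -0.81] w 0.0238 F [ -7.  -18.6  10.1]
  shift before turn (cm) [4.51 0.02 0.06] turn [ 0.004 -0.013 -0.004] shift after turn (cm) [ 4.51  0.04 -0.  ]
```

View pics/w3.png

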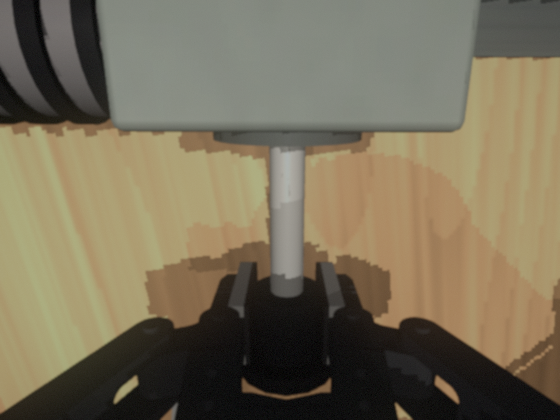

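The rod is now well extended: travel was 44.5 mm and an 18 N stop force was felt, so the knob is fully out. I'll release it, rise, and log joint data so I can check reach for the tilted placing poses.

```bash
python3 -m jog '[[-1,0,0,0,0,0,0],[-1,0,0,0,0,0,0],[-1,0,0,0,0,0,0],[-1,0,0,0,0,0,0],[-1,0,0,0,0,0,0],[-1,0,0,0,0,0,0],[-1,0,0,-3,0,0,0],[-1,0,0,-3,0,0,0],[-1,0,0,-3,0,0,0],[-1,0,0,-3,0,0,0],[-1,0,0,-3,0,0,0]]'
python3 - <<'E'
from station import bot
from h import *
plan(bot,(.6404,.2675,.21),(PI,0,-PI/2-.14))
import json
from scipy.optimize import least_squares
o=bot.observe(); 
D=[([-.9174,.2557,.107,-.0005,-1.4239,-.2846],[.1983,-.5128,.4038]),([.51,.34,.23,0,-1.46,-.65],[.5751,.1421,.4044]),([.62,.57,.46,0,-1.47,-.76],[.6398,.2706,.3564]),([.62,.63,.21,0,-1.15,-.76],[.6397,.2635,.2151]),([.67,.69,.3,0.01,-1.2,-.81],[.6471,.3121,.21]),(list(o["qpos"]),list(o["eef_pos"]))]
A=[]
for q,p in D:
    s=q[1]-q[2]; print(np.round(q[4]-s+PI/2,3), np.hypot(p[0],p[1]).round(4), "perp",(-p[0]*np.sin(q[0])+p[1]*np.cos(q[0])).round(4),"rad",(p[0]*np.cos(q[0])+p[1]*np.sin(q[0])).round(4))
im=bot.snapshot("wrist"); cv2.imwrite("pics/w4.png",im[:,:,::-1])
im=bot.snapshot("scene"); cv2.imwrite("pics/s4.png",im[:,:,::-1])
E
```

```text
time: 6.93
eef_pos: [0.6471, 0.3178, 0.3614]
orientation: [-3.141, 0.0, -1.712]
force: [1.1, 0.6, -0.6]
gripper_width: 0.0854
t 6.93 pos [0.6471 0.3178 0.3614] rpy [-3.141  0.    -1.712] q [ 0.67  0.62  0.57 -0.   -1.52 -0.81] w 0.0854 F [ 1.1  0.6 -0.6]
  shift before turn (cm) [ 5.08 -0.04 15.14] turn [-0.     0.    -0.002] shift after turn (cm) [ 5.07 -0.04 15.14]
-0.002 0.5498 perp -0.1543 rad 0.5277
0.001 0.5924 perp -0.1567 rad 0.5713
-0.009 0.6947 perp -0.1515 rad 0.6779
0.001 0.6918 perp -0.1572 rad 0.6737
-0.019 0.7184 perp -0.1572 rad 0.701
0.001 0.7209 perp -0.1544 rad 0.7042
```

View pics/w4.png

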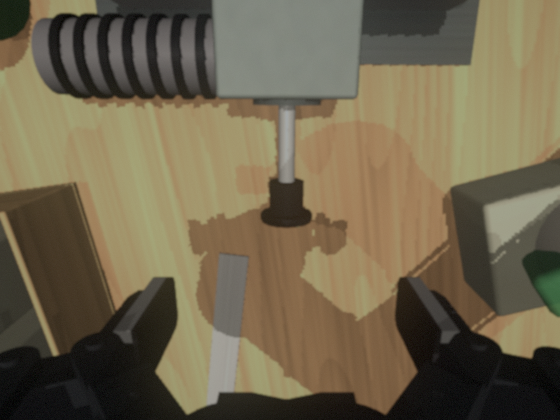

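View pics/s4.png

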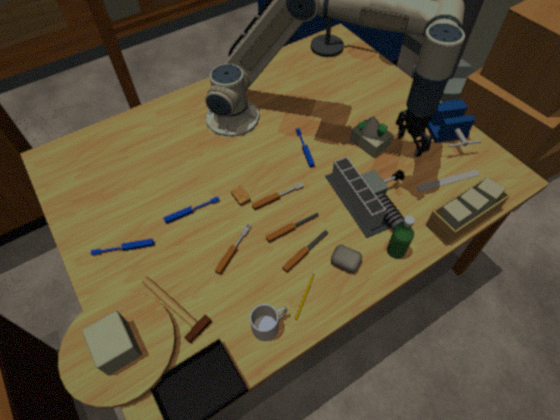

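Run:
```python
from station import bot
from h import *
o=bot.observe(); print(o["qpos"].round(4).tolist(),o["eef_pos"].round(4).tolist())
D=[(.2557,.107,.5277,.4038),(.34,.23,.5713,.4044),(.57,.46,.6779,.3564),(.63,.21,.6737,.2151),(.69,.30,.701,.21),(o["qpos"][1],o["qpos"][2],.7042,.3614)]
A=[];B=[]
for q2,q3,r,z in D:
    s=q2-q3
    A+= [[np.sin(q2),np.cos(s),-np.sin(s),1,0],[np.cos(q2),-np.sin(s),-np.cos(s),0,1]]; B+=[r,z]
for cols in ([0,1,4],[0,1,3,4],[0,1,2,3,4]):
    M=np.array(A)[:,cols]; x,res,rk,_=np.linalg.lstsq(M,B,rcond=None); print(cols,x.round(4),np.abs(M@x-B).max().round(4),rk)
```

```text
[0.6722, 0.6193, 0.5772, 0.0025, -1.5168, -0.8139] [0.648, 0.3178, 0.367]
[0, 1, 4] [ 0.5236  0.399  -0.0442] 0.0039 3
[0, 1, 3, 4] [ 0.5223  0.3953  0.0043 -0.0438] 0.0039 4
[0, 1, 2, 3, 4] [ 0.5233  0.3952  0.0024  0.0044 -0.0424] 0.004 5
```

```bash
cat > ik.py <<'E'
import numpy as np
a,b=.5236,.399
def ik(rw,zw):
    d2=rw*rw+zw*zw; c=(d2-a*a-b*b)/(2*a*b)
    if abs(c)>1: return None
    # upper arm angle from vertical q2; forearm slope down s
    g=np.arccos(c) # bend
    al=np.arctan2(zw,rw); be=np.arctan2(b*np.sin(g),a+b*np.cos(g))
    t1=al+be; q2=np.pi/2-t1; s=-(t1-g); return q2,q2-s,s
if __name__=="__main__":
  for L in (.14,.2,.26):
    h=L-.044
    for cell,r in ((0,.528),(3,.671)):
        for phi in (30,40,50,60):
            f=np.radians(phi); G=.155+L
            k=ik(r-G*np.cos(f),.17+G*np.sin(f)-h)
            print(L,cell,phi,None if k is None else np.round([*k,k[2]-f],2), "wrist",np.round([r-G*np.cos(f),.17+G*np.sin(f)],2))
E
python3 ik.py
```

```text
0.14 0 30 [ 0.02 -0.84  0.86  0.33] wrist [0.27 0.32]
0.14 0 40 [-0.   -0.71  0.71  0.01] wrist [0.3  0.36]
0.14 0 50 [ 0.02 -0.58  0.59 -0.28] wrist [0.34 0.4 ]
0.14 0 60 [ 0.06 -0.45  0.51 -0.54] wrist [0.38 0.43]
0.14 3 30 [ 0.26 -0.53  0.79  0.27] wrist [0.42 0.32]
0.14 3 40 [ 0.25 -0.41  0.66 -0.04] wrist [0.45 0.36]
0.14 3 50 [ 0.27 -0.27  0.54 -0.33] wrist [0.48 0.4 ]
0.14 3 60 [ 0.31 -0.12  0.44 -0.61] wrist [0.52 0.43]
0.2 0 30 [-0.   -0.98  0.98  0.46] wrist [0.22 0.35]
0.2 0 40 [-0.05 -0.83  0.78  0.08] wrist [0.26 0.4 ]
0.2 0 50 [-0.04 -0.68  0.64 -0.24] wrist [0.3  0.44]
0.2 0 60 [ 0.01 -0.52  0.53 -0.52] wrist [0.35 0.48]
0.2 3 30 [ 0.24 -0.69  0.92  0.4 ] wrist [0.36 0.35]
0.2 3 40 [ 0.2  -0.54  0.75  0.05] wrist [0.4 0.4]
0.2 3 50 [ 0.22 -0.38  0.6  -0.27] wrist [0.44 0.44]
0.2 3 60 [ 0.27 -0.21  0.48 -0.57] wrist [0.49 0.48]
0.26 0 30 [ 0.   -1.14  1.14  0.61] wrist [0.17 0.38]
0.26 0 40 [-0.1  -0.95  0.85  0.15] wrist [0.21 0.44]
0.26 0 50 [-0.1  -0.77  0.67 -0.2 ] wrist [0.26 0.49]
0.26 0 60 [-0.04 -0.59  0.55 -0.49] wrist [0.32 0.53]
0.26 3 30 [ 0.23 -0.84  1.06  0.54] wrist [0.31 0.38]
0.26 3 40 [ 0.16 -0.67  0.84  0.14] wrist [0.35 0.44]
0.26 3 50 [ 0.17 -0.49  0.66 -0.21] wrist [0.4  0.49]
0.26 3 60 [ 0.22 -0.29  0.52 -0.53] wrist [0.46 0.53]
```

The wrist and scene views show the knob fully out and the carving undisturbed. Fitting the joints gives a lateral wrist offset of 155 mm, so placing with the gripper pointing sideways (+y), via the forearm roll, is feasible. Pointing outward would hit the J5 limit. I'll pick the file first (cell 3).

Run:
```python
from station import bot
from h import *
plan(bot,(.702,-.154,.36),(PI,0,1.773))
```

```text
t 7.03 pos [0.648  0.3178 0.367 ] rpy [-3.132  0.007 -1.712] q [ 0.67  0.62  0.58  0.   -1.52 -0.81] w 0.0851 F [0.4 0.  1.6]
  shift before turn (cm) [ 45.95 -11.99   0.5 ] turn [0.007 0.016 2.798] shift after turn (cm) [-47.3   -4.19   0.7 ]
```

```bash
python3 -m jog '[[-1,3.6,-1,0,0,0,0],[-1,3.6,-1,0,0,0,0],[-1,3.6,-1,0,0,0,0],[-1,3.6,-1,0,0,0,0],[-1,3.6,-1,0,0,0,0],[-1,3.6,-1,0,0,0,0],[-1,3.6,-1,0,0,0,0],[-1,3.6,-1,0,0,0,0],[-1,3.6,-1,0,0,0,0],[-1,3.6,-1,0,0,0,0],[-1,3.6,-1,0,0,0,0],[-1,3.6,-1,0,0,0,0],[-1,2.5,0,0,0,0,0]]'
python3 -m jog '[[-1,0,0,0,0,0,0.12],[-1,0,0,0,0,0,0.12],[-1,0,0,0,0,0,0.12],[-1,0,0,0,0,0,0.12],[-1,0,0,0,0,0,0.12],[-1,0,0,0,0,0,0.12],[-1,0,0,0,0,0,0.12],[-1,0,0,0,0,0,0.12],[-1,0,0,0,0,0,0.12],[-1,0,0,0,0,0,0.12],[-1,0,0,0,0,0,0.12],[-1,0,0,0,0,0,0.12],[-1,0,0,0,0,0,0.12],[-1,0,0,0,0,0,0.12],[-1,0,0,0,0,0,0.12],[-1,0,0,0,0,0,0.12],[-1,0,0,0,0,0,0.12],[-1,0,0,0,0,0,0.12],[-1,0,0,0,0,0,0.12],[-1,0,0,0,0,0,0.12]]'
python3 -m jog '[[-1,0,0,0,0,0,0.12],[-1,0,0,0,0,0,0.12],[-1,0,0,0,0,0,0.12],[-1,0,0,0,0,0,0.04],[-1,0,0,0,0,0,0]]'
python3 - <<'E'
from station import bot
from h import *
plan(bot,(.702,-.154,.30),(PI,0,1.773))
c=P(bot,"wrist")
im=bot.snapshot("wrist"); cv2.imwrite("pics/w5.png",im[:,:,::-1])
print(proj(c,(.7033,-.1607,.014)),proj(c,(.684,-.065,.011)))
im=bot.snapshot("top"); cv2.imwrite("pics/top5.png",im[:,:,::-1])
E
```

```text
time: 8.12
eef_pos: [0.7019, -0.155, 0.3587]
orientation: [3.141, -0.001, -1.714]
force: [-0.5, 0.3, 0.0]
gripper_width: 0.0852
time: 9.78
eef_pos: [0.7016, -0.1515, 0.3594]
orientation: [3.141, -0.0, 2.165]
force: [0.1, 0.7, 0.4]
gripper_width: 0.0854
time: 10.2
eef_pos: [0.7016, -0.1515, 0.3594]
orientation: [3.142, -0.0, 1.769]
force: [-0.6, 0.8, 0.3]
gripper_width: 0.0854
t 10.2 pos [ 0.7016 -0.1515  0.3594] rpy [ 3.142 -0.     1.769] q [ 0.    0.62  0.55 -0.   -1.51 -2.95] w 0.0854 F [-0.6  0.8  0.3]
  shift before turn (cm) [-0.25 -0.01  5.94] turn [ 0.    -0.    -0.004] shift after turn (cm) [-0.25 -0.01  5.94]
[284.89924309 197.27739281] [284.81219437  78.71518069]
```

View pics/w5.png

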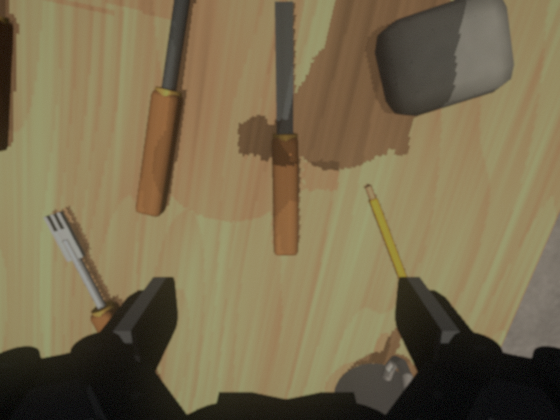

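The wrist view shows the file centred: handle rows 136–254 at column 285, with a flat dark blade above it. The rasp is to its left at (165,110). I'll descend and check the height midway.

```bash
python3 -m jog '[[-1,0,0,3,0,0,0],[-1,0,0,3,0,0,0],[-1,0,0,2,0,0,0],[-1,0,0,0,0,0,0]]'
python3 - <<'E'
from station import bot
from h import *
plan(bot,(.702,-.154,.178),(PI,0,1.773))
c=P(bot,"wrist"); im=bot.snapshot("wrist"); cv2.imwrite("pics/w6.png",im[:,:,::-1])
h=cv2.cvtColor(im,cv2.COLOR_RGB2HSV); m=cv2.inRange(h,(5,140,60),(14,255,200)); 
for r,a,k in blobs(cv2.morphologyEx(m,cv2.MORPH_OPEN,np.ones((5,5),np.uint8)),800): print(np.round(r[0]),np.round(r[1]),r[2],onz(c,r[0],.022).round(4),onz(c,r[0],.011).round(4))
E
```

```text
time: 10.63
eef_pos: [0.7001, -0.1513, 0.2736]
orientation: [-3.132, -0.004, 1.771]
force: [-0.4, 0.3, -0.8]
gripper_width: 0.086
t 10.63 pos [ 0.7001 -0.1513  0.2736] rpy [-3.132 -0.004  1.771] q [ 0.    0.65  0.39 -0.   -1.33 -2.94] w 0.086 F [-0.4  0.3 -0.8]
  shift before turn (cm) [-0.34  0.22  9.56] turn [-0.009 -0.004 -0.002] shift after turn (cm) [-0.3   0.13  9.56]
```

View pics/w6.png

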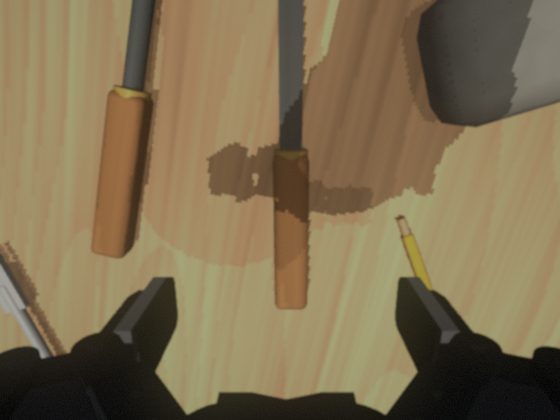

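```bash
python3 -m jog '[[-1,-0.3,0.1,3,0,0,0],[-1,0,0,3,0,0,0],[-1,0,0,2.5,0,0,0],[-1,0,0,1,0,0,0],[-1,0,0,0,0,0,0],[-1,0,0,0,0,0,0]]'
python3 - <<'E'
from station import bot
from h import *
plan(bot,(.702,-.154,.178),(PI,0,1.773))
E
```

```text
time: 11.18
eef_pos: [0.7039, -0.1547, 0.1868]
orientation: [3.139, 0.002, 1.771]
force: [-0.2, 0.9, 0.4]
gripper_width: 0.0851
t 11.18 pos [ 0.7039 -0.1547  0.1868] rpy [3.139e+00 2.000e-03 1.771e+00] q [-0.    0.71  0.28  0.   -1.14 -2.94] w 0.0851 F [-0.2  0.9  0.4]
  shift before turn (cm) [ 0.11 -0.18  0.88] turn [ 0.002  0.002 -0.002] shift after turn (cm) [ 0.11 -0.17  0.88]
```

```bash
python3 -m jog '[[-1,0,0,0.8,0,0,0],[-1,0,0,0,0,0,0],[1,0,0,0,0,0,0],[1,0,0,0,0,0,0],[1,0,0,0,0,0,0],[1,0,0,0,0,0,0],[1,0,0,0,0,0,0],[1,0,0,0,0,0,0],[1,0,0,0,0,0,0],[1,0,0,0,0,0,0]]' 100
python3 -m jog '[[1,0,0,-1.5,0,0,0],[1,0,0,-3,0,0,0],[1,0,0,-3.5,0,0,0],[1,0,0,-3.5,0,0,0],[1,0,0,-3.5,0,0,0],[1,0,0,-3,0,0,0],[1,0,0,0,0,0,0]]'
python3 - <<'E'
from station import bot
from h import *
plan(bot,(.60,-.154,.4),(PI,0,-PI/2))
im=bot.snapshot("wrist"); cv2.imwrite("pics/w7.png",im[:,:,::-1])
E
```

```text
time: 12.02
eef_pos: [0.7033, -0.1546, 0.1773]
orientation: [3.141, 0.001, 1.771]
force: [-0.0, 0.9, 4.5]
gripper_width: 0.0199
time: 12.6
eef_pos: [0.7036, -0.1551, 0.3649]
orientation: [3.13, 0.005, 1.77]
force: [-0.8, -1.0, 0.9]
gripper_width: 0.02
t 12.6 pos [ 0.7036 -0.1551  0.3649] rpy [3.13  0.005 1.77 ] q [-0.    0.62  0.57  0.   -1.51 -2.94] w 0.02 F [-0.8 -1.   0.9]
  shift before turn (cm) [  2.15 -10.09  -3.64] turn [-0.006  0.017 -2.942] shift after turn (cm) [-0.11 10.36 -3.51]
```

View pics/w7.png

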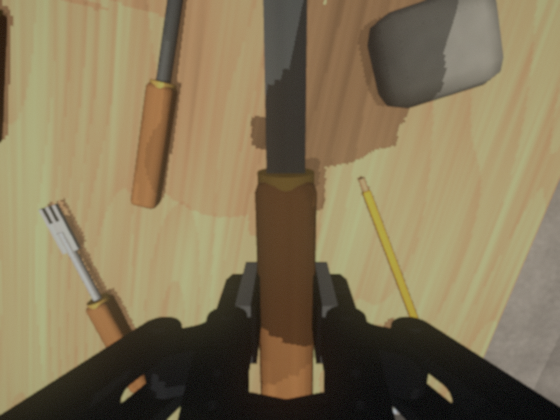

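Held. Next: pull back, then spin the wrist half a turn.

```bash
python3 -m jog '[[1,0.7,-3.3,-1.2,0,0,0],[1,0.7,-3.3,-1.2,0,0,0],[1,0.7,-3.3,-1.2,0,0,0],[1,0,0,0,0,0,-0.12],[1,0,0,0,0,0,-0.12],[1,0,0,0,0,0,-0.12],[1,0,0,0,0,0,-0.12],[1,0,0,0,0,0,-0.12],[1,0,0,0,0,0,-0.12],[1,0,0,0,0,0,-0.12],[1,0,0,0,0,0,-0.12],[1,0,0,0,0,0,-0.12],[1,0,0,0,0,0,-0.12],[1,0,0,0,0,0,-0.12],[1,0,0,0,0,0,-0.12],[1,0,0,0,0,0,-0.12],[1,0,0,0,0,0,-0.12],[1,0,0,0,0,0,-0.12],[1,0,0,0,0,0,-0.12]]'
python3 -m jog '[[1,0,0,0,0,0,-0.12],[1,0,0,0,0,0,-0.12],[1,0,0,0,0,0,-0.12],[1,0,0,0,0,0,-0.12],[1,0,0,0,0,0,-0.12],[1,0,0,0,0,0,-0.12],[1,0,0,0,0,0,-0.12],[1,0,0,0,0,0,-0.06],[1,0,0,0,0,0,0]]'
python3 - <<'E'
from station import bot
from h import *
plan(bot,(.673,.144-.155-.12,.4),(-PI/2,PI/2,0))
o=bot.observe(); R=Ro.from_euler("xyz",o["orientation"]).as_matrix(); print(R.round(2))
# goal: tool x=-z, y=-x, z=+y
G=np.array([[0,-1,0],[0,0,1],[-1,0,0]]); print(Ro.from_matrix(R.T@G).as_rotvec())
E
```

```text
time: 14.23
eef_pos: [0.6017, -0.1534, 0.3908]
orientation: [3.139, -0.002, -2.587]
force: [0.5, 1.1, -0.9]
gripper_width: 0.0199
time: 14.98
eef_pos: [0.6017, -0.1534, 0.3909]
orientation: [3.139, 0.0, -1.691]
force: [0.4, -0.7, -1.1]
gripper_width: 0.0197
t 14.98 pos [ 0.6017 -0.1534  0.3909] rpy [ 3.139  0.    -1.691] q [ 0.    0.4   0.28 -0.   -1.45 -0.12] w 0.0197 F [ 0.4 -0.7 -1.1]
  shift before turn (cm) [-3.08 -6.81 -0.93] turn [-0.092 -1.568 -0.097] shift after turn (cm) [-0.91 -7.13  2.24]
[[-0.12 -0.99 -0.  ]
 [-0.99  0.12  0.  ]
 [-0.    0.   -1.  ]]
[-0.091888   -1.56813129 -0.0966211 ]
```

```bash
python3 -m jog '[[1,0,0,0,0,-0.12,0],[1,0,0,0,0,-0.12,0],[1,0,0,0,0,-0.12,0],[1,0,0,0,0,-0.12,0],[1,0,0,0,0,-0.12,0],[1,0,0,0,0,-0.12,0],[1,0,0,0,0,0,0]]'
python3 - <<'E'
from station import bot
from h import *
plan(bot,(.673,.144-.155-.12,.4),Ro.from_matrix(np.array([[0,-1,0],[0,0,1],[-1,0,0]])).as_euler("xyz"))
E
```

```text
time: 15.57
eef_pos: [0.6017, -0.1554, 0.3905]
orientation: [3.135, 0.726, -1.702]
force: [-1.0, -1.2, -1.5]
gripper_width: 0.0198
t 15.57 pos [ 0.6017 -0.1554  0.3905] rpy [ 3.135  0.726 -1.702] q [-0.27  0.47  0.52 -0.72 -1.71  0.07] w 0.0198 F [-1.  -1.2 -1.5]
  shift before turn (cm) [-3.13 -6.76  1.47] turn [-0.117 -0.843 -0.058] shift after turn (cm) [-0.95 -7.13  2.44]<sys>:0: UserWarning: Gimbal lock detected. Setting third angle to zero since it is not possible to uniquely determine all angles.
```

```bash
python3 -m jog '[[1,0,0,0,0,-0.12,0],[1,0,0,0,0,-0.12,0],[1,0,0,0,0,-0.12,0],[1,0,0,0,0,-0.12,0],[1,0,0,0,0,-0.12,0],[1,0,0,0,0,-0.12,0],[1,0,0,0,0,-0.12,0],[1,0,0,0,0,0,0]]'
cat >> h.py <<'E'
BY=-.14
GF=np.array([[0,-np.cos(BY),-np.sin(BY)],[0,-np.sin(BY),np.cos(BY)],[-1,0,0]])  # tool x down, y = -box x, z = +box y
def planM(bot,pos,G=GF):
    o=bot.observe(); R=Ro.from_euler("xyz",o["orientation"]).as_matrix(); d=np.asarray(pos)-o["eef_pos"]
    print("t",round(o["time"],2),"pos",o["eef_pos"].round(4),"q",o["qpos"].round(2),"w",round(o["gripper_width"],4),"F",o["force"].round(1))
    print("  grasp pt",(o["eef_pos"]+.155*R[:,2]).round(4),"shift now",(R.T@d*100).round(2),"turn",Ro.from_matrix(R.T@G).as_rotvec().round(3),"shift after",(G.T@d*100).round(2))
def cell(i): return np.array([.6237+.0495*(i-2),.1508-.00697*(i-2),.1])
E
python3 - <<'E'
from station import bot
from h import *
planM(bot,cell(3)-.155*GF[:,2]+[0,0,.2])
im=bot.snapshot("wrist"); cv2.imwrite("pics/w8.png",im[:,:,::-1])
im=bot.snapshot("scene"); cv2.imwrite("pics/s8.png",im[:,:,::-1])
E
```

```text
time: 16.23
eef_pos: [0.6016, -0.1543, 0.3884]
orientation: [2.122, 1.558, -2.714]
force: [-1.1, 0.0, -2.9]
gripper_width: 0.0197
t 16.23 pos [ 0.6016 -0.1543  0.3884] q [-0.52  0.59  0.49 -1.52 -1.97  0.1 ] w 0.0197 F [-1.1  0.  -2.9]
  grasp pt [ 6.207e-01 -5.000e-04  3.873e-01] shift now [ 8.7  -3.27 15.03] turn [ 0.016 -0.007 -0.011] shift after [ 8.84 -2.93 15.02]
```

View pics/w8.png

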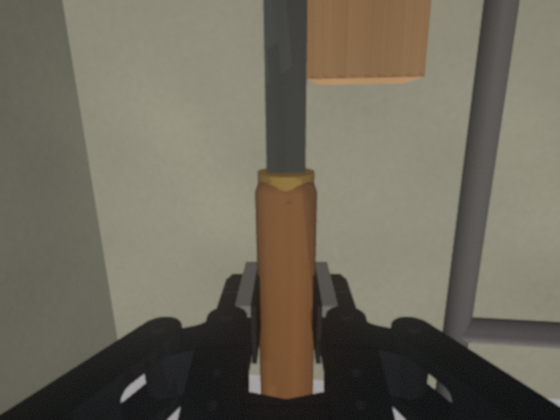

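View pics/s8.png

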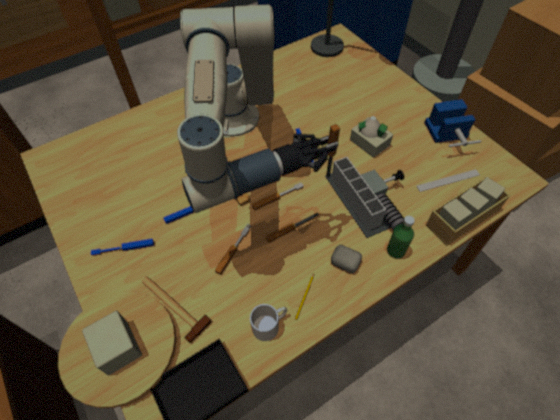

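Gripper level, file vertical and blade down, held firmly. I'll move over cell 3 and look before lowering.

```bash
python3 -m jog '[[1,0,-0.7,3,0,0,0],[1,0,-0.7,3,0,0,0],[1,0,-0.7,3,0,0,0],[1,1,-0.7,3,0,0,0],[1,2,-0.5,3,0,0,0],[1,2,0,0,0,0,0],[1,2,0,0,0,0,0],[1,0,0,0,0,0,0]]'
python3 - <<'E'
from station import bot
from h import *
planM(bot,cell(3)-.155*GF[:,2]+[0,0,.0565])
T,S=P(bot,"top"),P(bot,"scene")
for n in ("wrist","top","scene"):
    im=bot.snapshot(n)[:,:,::-1]
    if n=="top": im=cv2.resize(im[120:250,110:260],None,fx=4,fy=4,interpolation=cv2.INTER_CUBIC)
    if n=="scene": im=cv2.resize(im[90:240,300:440],None,fx=4,fy=4,interpolation=cv2.INTER_CUBIC)
    cv2.imwrite(f"pics/{n}9.png",im)
E
```

```text
time: 17.0
eef_pos: [0.6522, -0.0077, 0.3171]
orientation: [2.756, 1.553, -2.075]
force: [-0.8, -0.4, -2.5]
gripper_width: 0.0195
t 17.0 pos [ 0.6522 -0.0077  0.3171] q [-0.29  0.63  0.39 -1.51 -1.73  0.25] w 0.0195 F [-0.8 -0.4 -2.5]
  grasp pt [0.6705 0.1462 0.3145] shift now [16.06 -0.07  0.06] turn [ 0.022 -0.016 -0.006] shift after [16.06  0.03 -0.2 ]
```

View pics/top9.png

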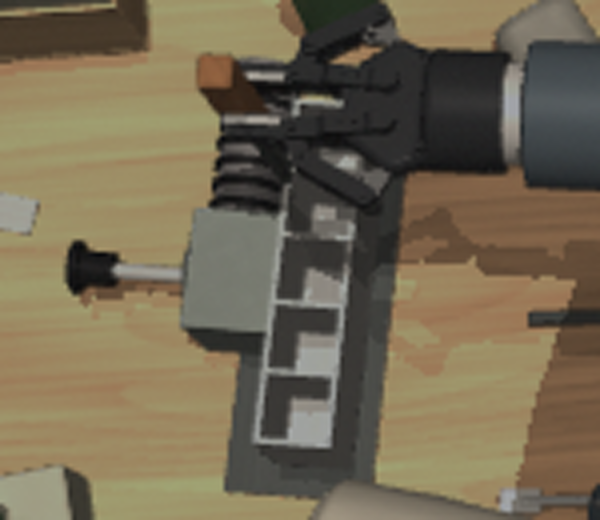

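View pics/scene9.png

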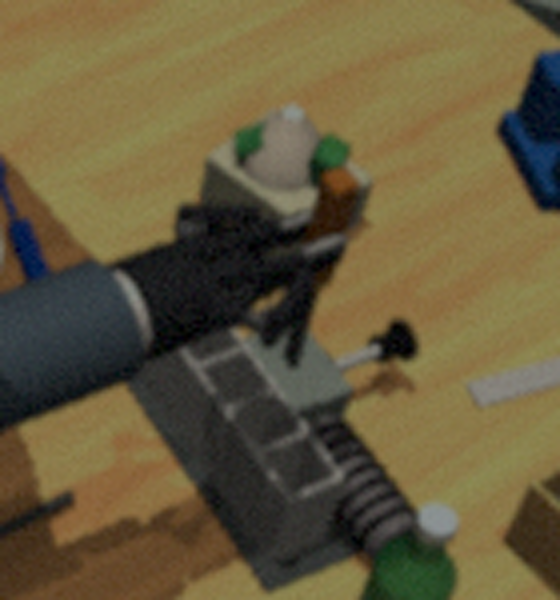

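View pics/wrist9.png

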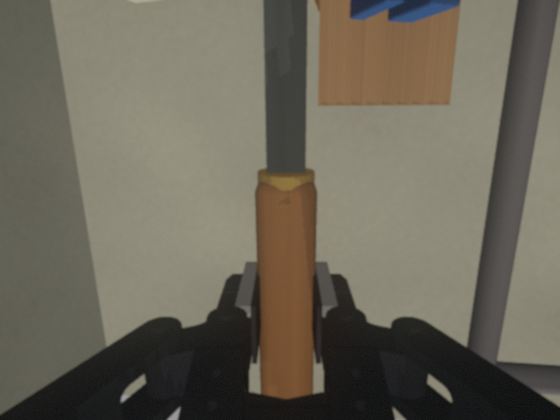

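```bash
python3 - <<'E'
from station import bot
from h import *
o=bot.observe(); R=Ro.from_euler("xyz",o["orientation"]).as_matrix(); g=o["eef_pos"]+.155*R[:,2]
S,T=P(bot,"scene"),P(bot,"top")
tip=g+.1465*R[:,0]; print(tip, (proj(S,tip)-[300,90])*4, "butt top",(proj(T,g-.0585*R[:,0])-[110,120])*4)
E
python3 -m jog '[[1,2,0,0,0,0,0],[1,2,0,0,0,0,0],[1,2,0,0,0,0,0],[1,2,0,0,0,0,0],[1,2,0,0,0,0,0],[1,1,0,0,0,0,0],[1,0,0,0,0,0,0]]'
python3 - <<'E'
from station import bot
from h import *
planM(bot,cell(3)-.155*GF[:,2]+[0,0,.0565])
im=bot.snapshot("wrist"); cv2.imwrite("pics/w10.png",im[:,:,::-1])
E
```

```text
[0.67180361 0.14278908 0.17415763] [276.11136061 363.3540417 ] butt top [231.41505191  65.93726753]
time: 17.73
eef_pos: [0.6526, -0.011, 0.2099]
orientation: [2.958, 1.559, -1.877]
force: [0.8, 0.1, -0.4]
gripper_width: 0.0199
t 17.73 pos [ 0.6526 -0.011   0.2099] q [-0.29  0.77  0.33 -1.49 -1.71  0.44] w 0.0199 F [ 0.8  0.1 -0.4]
  grasp pt [0.6715 0.1429 0.2081] shift now [5.34 0.11 0.18] turn [ 0.018 -0.012 -0.002] shift after [5.34 0.12 0.11]
```

View pics/w10.png

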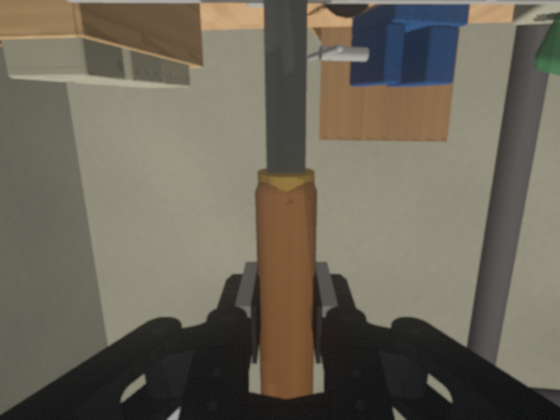

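The tool axis sits about 11 mm beyond the grasp point, which makes sense since the handle lies at the pad tips. Both cameras agree, so I'll back off 1 cm and then lower.

```bash
python3 -m jog '[[1,0,0.1,-0.5,0,0,0],[1,0,0.1,-0.4,0,0,0],[1,1.5,0,0,0,0,0],[1,1.5,0,0,0,0,0],[1,1.2,0,0,0,0,0],[1,0.5,0,0,0,0,0],[1,0,0,0,0,0,0]]'
python3 - <<'E'
from station import bot
from h import *
planM(bot,cell(3)-.166*GF[:,2]+[0,0,.0565])
im=bot.snapshot("wrist"); cv2.imwrite("pics/w11.png",im[:,:,::-1])
E
```

```text
time: 18.37
eef_pos: [0.6491, -0.0198, 0.1622]
orientation: [2.81, 1.56, -2.024]
force: [0.4, 0.1, -0.5]
gripper_width: 0.0199
t 18.37 pos [ 0.6491 -0.0198  0.1622] q [-0.3   0.84  0.32 -1.47 -1.72  0.52] w 0.0199 F [ 0.4  0.1 -0.5]
  grasp pt [0.6679 0.134  0.1606] shift now [ 0.57 -0.1  -0.06] turn [ 0.018 -0.01  -0.003] shift after [ 0.57 -0.1  -0.06]
```

View pics/w11.png

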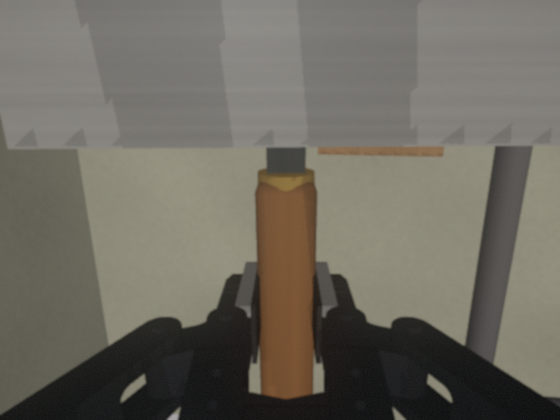

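```bash
python3 -m jog '[[1,0.3,-0.1,0,0,0,0],[1,0.2,0,0,0,0,0],[1,0.2,0,0,0,0,0],[1,0,0,0,0,0,0]]'
```

```text
time: 18.75
eef_pos: [0.6507, -0.0199, 0.1581]
orientation: [-2.949, 1.561, -1.5]
force: [-0.2, -0.2, 3.6]
gripper_width: 0.0198
```

```bash
python3 -m jog '[[0,0,0,0,0,0,0],[0,0,0,0,0,0,0],[0,0,0,0,0,0,0],[0,0,0,0,0,0,0],[0,0,0,-1,0,0,0],[0,0,0,-2,0,0,0],[0,0,0,-3,0,0,0],[0,0,0,-3,0,0,0],[0,0,0,0,0,0,0]]'
python3 - <<'E'
from station import bot
from h import *
planM(bot,cell(3)-.166*GF[:,2]+[0,0,.0565])
im=bot.snapshot("wrist"); cv2.imwrite("pics/w12.png",im[:,:,::-1])
E
```

```text
time: 19.5
eef_pos: [0.6385, -0.1153, 0.1577]
orientation: [3.132, 1.557, -1.707]
force: [-0.0, 0.3, -0.0]
gripper_width: 0.0426
t 19.5 pos [ 0.6385 -0.1153  0.1577] q [-0.42  0.88  0.4  -1.42 -1.83  0.5 ] w 0.0426 F [-0.   0.3 -0. ]
  grasp pt [0.658  0.0385 0.1555] shift now [-0.02  0.05  9.54] turn [ 0.014 -0.014 -0.   ] shift after [0.12 0.18 9.54]
```

View pics/w12.png

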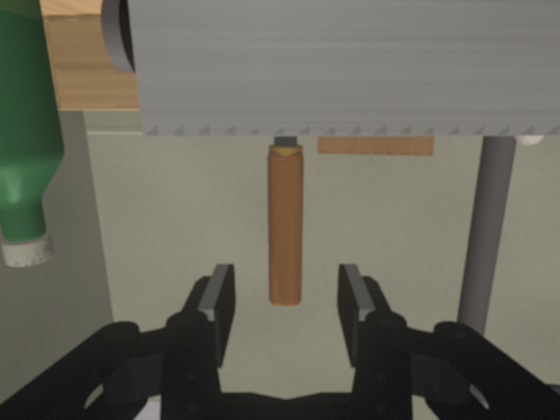

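The file stands upright in cell 3. I'll go up, turn the gripper down, and spin for the rasp.

```bash
python3 -m jog '[[0,-3.3,0,0,0,0,0],[0,-3.3,0,0,0,0,0],[0,-3.3,0,0,0,0,0],[0,-3.3,0,0,0,0,0],[0,-3.3,0,0,0,0,0],[-1,-3.3,0,0,0,0,0],[-1,0,0,0,0,0.12,0],[-1,0,0,0,0,0.12,0],[-1,0,0,0,0,0.12,0],[-1,0,0,0,0,0.12,0],[-1,0,0,0,0,0.12,0],[-1,0,0,0,0,0.12,0],[-1,0,0,0,0,0.12,0],[-1,0,0,0,0,0.12,0],[-1,0,0,0,0,0.12,0],[-1,0,0,0,0,0.12,0],[-1,0,0,0,0,0.12,0],[-1,0,0,0,0,0.12,0],[-1,0,0,0,0,0.12,0],[-1,0,0,0,0,0,0]]'
python3 -m jog '[[-1,0,0,0,0,0,-0.12],[-1,0,0,0,0,0,-0.12],[-1,0,0,0,0,0,-0.12],[-1,0,0,0,0,0,-0.12],[-1,0,0,0,0,0,-0.12],[-1,0,0,0,0,0,-0.12],[-1,0,0,0,0,0,-0.12],[-1,0,0,0,0,0,-0.12],[-1,0,0,0,0,0,-0.12],[-1,0,0,0,0,0,-0.12],[-1,0,0,0,0,0,-0.12],[-1,0,0,0,0,0,-0.12],[-1,0,0,0,0,0,-0.12],[-1,0,0,0,0,0,-0.12],[-1,0,0,0,0,0,-0.12],[-1,0,0,0,0,0,-0.12],[-1,0,0,0,0,0,-0.12],[-1,0,0,0,0,0,-0.12],[-1,0,0,0,0,0,-0.12],[-1,0,0,0,0,0,-0.12]]'
python3 - <<'E'
from station import bot
from h import *
plan(bot,(.5906,-.143,.36),(PI,0,1.46))
im=bot.snapshot("top"); cv2.imwrite("pics/top13.png",im[:,:,::-1])
c=P(bot,"top")
for r,e,a in handles(im,"top"):
    w=[onz(c,x,.011) for x in e]; print(r.round(1),a,onz(c,r,.011)[:2].round(4),[x[:2].round(4) for x in w])
E
```

```text
time: 21.22
eef_pos: [0.6396, -0.1049, 0.3552]
orientation: [3.139, -0.005, -1.689]
force: [0.6, 0.3, -0.7]
gripper_width: 0.0854
time: 22.88
eef_pos: [0.6395, -0.1074, 0.356]
orientation: [-3.138, -0.003, 0.712]
force: [-0.8, 0.4, 0.6]
gripper_width: 0.0852
t 22.88 pos [ 0.6395 -0.1074  0.356 ] rpy [-3.138e+00 -3.000e-03  7.120e-01] q [ 0.07  0.47  0.3  -0.   -1.4   2.21] w 0.0852 F [-0.8  0.4  0.6]
  shift before turn (cm) [-6.03 -0.51 -0.42] turn [-0.002 -0.004 -0.748] shift after turn (cm) [-4.08 -4.47 -0.4 ]
[286.5 244. ] 198.0 [ 0.4515 -0.1183] [array([ 0.4479, -0.167 ]), array([ 0.4551, -0.0696])]
[292.5 197. ] 167.5 [ 0.5927 -0.1471] [array([ 0.5891, -0.1967]), array([ 0.5964, -0.0974])]
[357.  189.5] 179.0 [ 0.6016 -0.3437] [array([ 0.6202, -0.3905]), array([ 0.5832, -0.2971])]
```

View pics/top13.png

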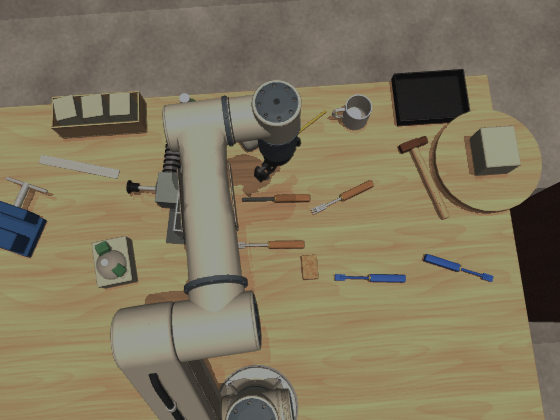

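The top view shows the claw chisel has been nudged to (357,190), now at (0.602, −0.344). The rasp and flat chisel are unmoved. On to the rasp.

```bash
python3 -m jog '[[-1,0,0,0,0,0,-0.12],[-1,0,0,0,0,0,-0.12],[-1,0,0,0,0,0,-0.12],[-1,0,0,0,0,0,-0.12],[-1,0,0,0,0,0,-0.12],[-1,0,0,0,0,0,-0.12],[-1,-2,-2.2,0,0,0,0],[-1,-2,-2.2,0,0,0,0],[-1,0,0,2,0,0,0],[-1,0,0,2,0,0,0],[-1,0,0,2,0,0,0],[-1,0,0,0,0,0,0]]'
python3 - <<'E'
from station import bot
from h import *
plan(bot,(.592,-.1435,.178),(PI,0,1.46))
c=P(bot,"wrist"); print(proj(c,(.592,-.1468,.011)).round(0))
im=bot.snapshot("wrist"); cv2.imwrite("pics/w14.png",im[:,:,::-1])
E
```

```text
time: 23.93
eef_pos: [0.5889, -0.1405, 0.2918]
orientation: [-3.134, -0.004, 1.423]
force: [-1.2, 0.3, 0.0]
gripper_width: 0.0854
t 23.93 pos [ 0.5889 -0.1405  0.2918] rpy [-3.134 -0.004  1.423] q [ 0.02  0.42  0.06 -0.01 -1.21  2.97] w 0.0854 F [-1.2  0.3  0. ]
  shift before turn (cm) [-0.29  0.44 11.38] turn [-0.008 -0.004 -0.037] shift after turn (cm) [-0.26  0.35 11.38]
[294. 218.]
```

View pics/w14.png

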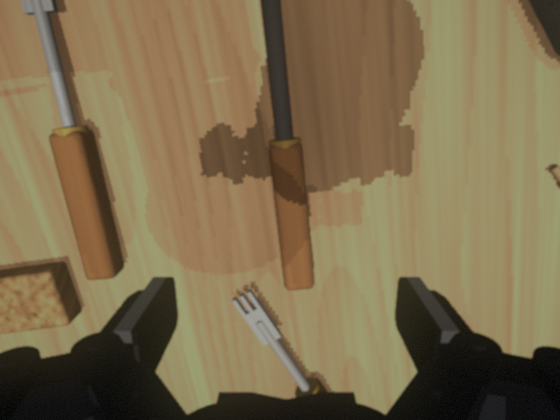

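Run:
```python
from station import bot
from h import *
c=P(bot,"wrist")
for uv in [(238,298),(252,290),(310,392),(285,141),(299,288)]: print(uv,onz(c,uv,.008).round(4))
```

```text
(238, 298) [ 0.5417 -0.2074  0.008 ]
(252, 290) [ 0.5536 -0.2022  0.008 ]
(310, 392) [ 0.5854 -0.3033  0.008 ]
(285, 141) [ 0.5951 -0.0943  0.008 ]
(299, 288) [ 0.5894 -0.2056  0.008 ]
```

```bash
python3 -m jog '[[-1,-0.25,0.35,2.5,0,0,-0.03],[-1,0,0,3,0,0,0],[-1,0,0,3,0,0,0],[-1,0,0,1.5,0,0,0],[-1,0,0,1,0,0,0],[-1,0,0,0,0,0,0]]'
python3 - <<'E'
from station import bot
from h import *
plan(bot,(.592,-.1435,.178),(PI,0,1.46))
E
```

```text
time: 24.48
eef_pos: [0.5936, -0.1435, 0.1852]
orientation: [-3.14, -0.001, 1.456]
force: [-0.4, 0.2, -0.2]
gripper_width: 0.0854
t 24.48 pos [ 0.5936 -0.1435  0.1852] rpy [-3.140e+00 -1.000e-03  1.456e+00] q [ 0.02  0.52 -0.07 -0.   -0.98  3.01] w 0.0854 F [-0.4  0.2 -0.2]
  shift before turn (cm) [-0.02 -0.15  0.72] turn [-0.002 -0.001 -0.004] shift after turn (cm) [-0.01 -0.16  0.72]
```

```bash
python3 -m jog '[[-1,0,0,0.7,0,0,0],[-1,0,0,0,0,0,0],[1,0,0,0,0,0,0],[1,0,0,0,0,0,0],[1,0,0,0,0,0,0],[1,0,0,0,0,0,0],[1,0,0,0,0,0,0],[1,0,0,0,0,0,0],[1,0,0,0,0,0,0],[1,0,0,0,0,0,0]]' 100
python3 -m jog '[[1,0,0,-1.5,0,0,0],[1,0,0,-3,0,0,0],[1,0,0,-3.5,0,0,0],[1,0,0,-3.5,0,0,0],[1,0,0,-3.5,0,0,0],[1,0,0,-3.5,0,0,0],[1,0,0,-3,0,0,0],[1,0,0,0,0,0,0]]'
python3 - <<'E'
from station import bot
from h import *
plan(bot,(.60,-.154,.4),(PI,0,-PI/2-.14))
im=bot.snapshot("wrist"); cv2.imwrite("pics/w15.png",im[:,:,::-1])
E
```

```text
time: 25.32
eef_pos: [0.5939, -0.1436, 0.1799]
orientation: [3.14, 0.0, 1.457]
force: [-0.1, -0.2, 4.7]
gripper_width: 0.0196
time: 25.98
eef_pos: [0.5942, -0.144, 0.4013]
orientation: [3.13, 0.001, 1.457]
force: [0.9, -0.3, 0.6]
gripper_width: 0.0194
t 25.98 pos [ 0.5942 -0.144   0.4013] rpy [3.130e+00 1.000e-03 1.457e+00] q [ 0.02  0.38  0.27  0.   -1.45  3.01] w 0.0194 F [ 0.9 -0.3  0.6]
  shift before turn (cm) [-0.93  0.69  0.14] turn [-1.000e-03  1.800e-02 -3.115e+00] shift after turn (cm) [ 0.91 -0.71  0.13]
```

View pics/w15.png

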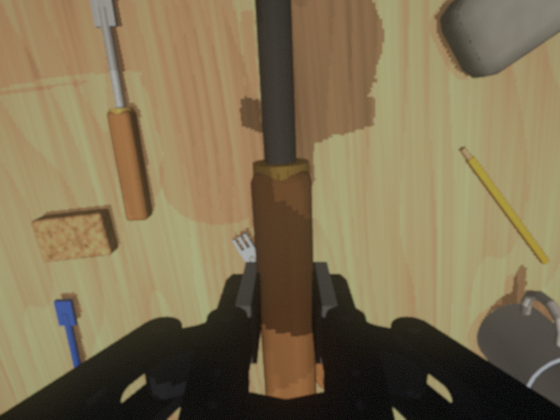

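```bash
python3 -m jog '[[1,0,0,0,0,0,0.12],[1,0,0,0,0,0,0.12],[1,0,0,0,0,0,0.12],[1,0,0,0,0,0,0.12],[1,0,0,0,0,0,0.12],[1,0,0,0,0,0,0.12],[1,0,0,0,0,0,0.12],[1,0,0,0,0,0,0.12],[1,0,0,0,0,0,0.12],[1,0,0,0,0,0,0.12],[1,0,0,0,0,0,0.12],[1,0,0,0,0,0,0.12],[1,0,0,0,0,0,0.12],[1,0,0,0,0,0,0.12],[1,0,0,0,0,0,0.12],[1,0,0,0,0,0,0.12],[1,0,0,0,0,0,0.12],[1,0,0,0,0,0,0.12],[1,0,0,0,0,0,0.12],[1,0,0,0,0,0,0.12]]'
python3 -m jog '[[1,0,0,0,0,0,0.12],[1,0,0,0,0,0,0.12],[1,0,0,0,0,0,0.12],[1,0,0,0,0,0,0.12],[1,0,0,0,0,0,0.12],[1,0,0,0,0,0,0.12],[1,0,0,0,0,-0.12,0],[1,0,0,0,0,-0.12,0],[1,0,0,0,0,-0.12,0],[1,0,0,0,0,-0.12,0],[1,0,0,0,0,-0.12,0],[1,0,0,0,0,-0.12,0],[1,0,0,0,0,-0.12,0],[1,0,0,0,0,-0.12,0],[1,0,0,0,0,-0.12,0],[1,0,0,0,0,-0.12,0],[1,0,0,0,0,-0.12,0],[1,0,0,0,0,-0.12,0],[1,0,0,0,0,-0.12,0],[1,0,0,0,0,0,0]]'
python3 - <<'E'
from station import bot
from h import *
planM(bot,cell(2)-.166*GF[:,2]+[0,0,.21])
im=bot.snapshot("wrist"); cv2.imwrite("pics/w16.png",im[:,:,::-1])
E
```

```text
time: 27.7
eef_pos: [0.5934, -0.1433, 0.392]
orientation: [3.139, 0.003, -0.949]
force: [0.7, -0.1, -1.2]
gripper_width: 0.0199
time: 29.37
eef_pos: [0.5935, -0.1449, 0.3895]
orientation: [1.802, 1.561, -3.006]
force: [-0.1, -1.0, -2.2]
gripper_width: 0.0194
t 29.37 pos [ 0.5935 -0.1449  0.3895] q [-0.51  0.57  0.47 -1.52 -1.99  0.11] w 0.0194 F [-0.1 -1.  -2.2]
  grasp pt [0.6082 0.0094 0.3892] shift now [ 7.93  0.47 13.16] turn [ 0.045 -0.002 -0.01 ] shift after [ 7.95  1.14 13.11]
```

View pics/w16.png

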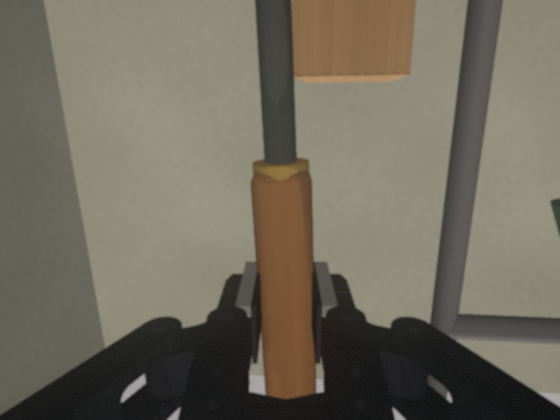

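```bash
python3 -m jog '[[1,0,0,0,0.04,0,0],[1,0,0.3,3,0,0,0],[1,0,0.3,3,0,0,0],[1,0,0.4,3,0,0,0],[1,2,0.4,3,0,0,0],[1,2.5,0,1.1,0,0,0],[1,2.5,0,0,0,0,0],[1,0,0,0,0,0,0]]'
python3 - <<'E'
from station import bot
from h import *
planM(bot,cell(2)-.166*GF[:,2]+[0,0,.0585])
o=bot.observe(); R=Ro.from_euler("xyz",o["orientation"]).as_matrix(); g=o["eef_pos"]+.166*R[:,2]
S,T=P(bot,"scene"),P(bot,"top")
tip=g+.1485*R[:,0]; print(tip, (proj(S,tip)-[300,90])*4, "butt top",(proj(T,g-.0565*R[:,0])-[110,120])*4)
for n in ("top","scene"):
    im=bot.snapshot(n)[:,:,::-1]
    if n=="top": im=cv2.resize(im[120:250,110:260],None,fx=4,fy=4,interpolation=cv2.INTER_CUBIC)
    if n=="scene": im=cv2.resize(im[90:240,300:440],None,fx=4,fy=4,interpolation=cv2.INTER_CUBIC)
    cv2.imwrite(f"pics/{n}17.png",im)
E
```

```text
time: 30.08
eef_pos: [0.5959, -0.011, 0.3177]
orientation: [2.65, 1.554, -2.192]
force: [-1.0, -0.1, -3.0]
gripper_width: 0.0197
t 30.08 pos [ 0.5959 -0.011   0.3177] q [-0.31  0.55  0.23 -1.5  -1.74  0.32] w 0.0197 F [-1.  -0.1 -3. ]
  grasp pt [0.6159 0.1427 0.3154] shift now [15.92 -0.62  0.04] turn [ 0.011 -0.015 -0.008] shift after [15.92 -0.49 -0.19]
[0.61579027 0.15154301 0.16675822] [238.47004933 319.5275964 ] butt top [221.60222024 158.93935302]
```

View pics/scene17.png

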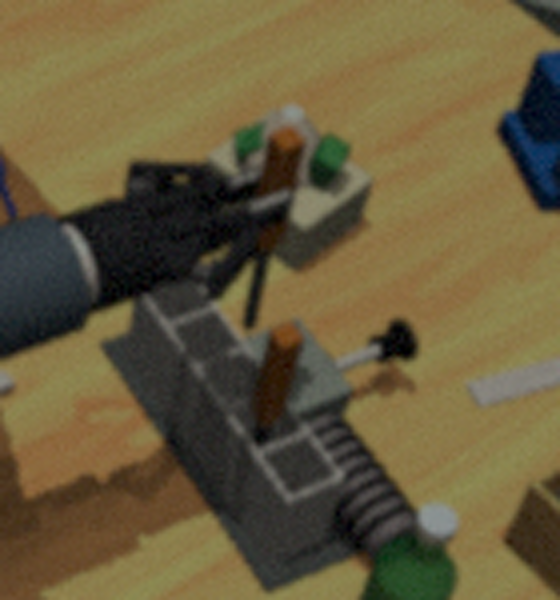

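View pics/top17.png

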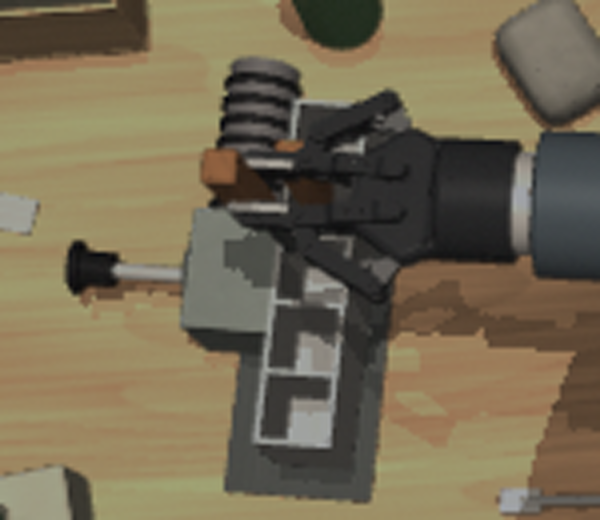

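The tip appears at scene (250,323) against (238,319) predicted, a shift of about 6 mm in +x that matches the slight tilt. That puts the tip over the centre of cell 2. Lowering.

```bash
python3 -m jog '[[1,2.2,0,0,0,0,0],[1,2.2,0,0,0,0,0],[1,2.2,0,0,0,0,0],[1,2.2,0,0,0,0,0],[1,2.2,0,0,0,0,0],[1,2.2,0,0,0,0,0],[1,1.2,0,0,0,0,0],[1,0.5,0,0,0,0,0],[1,0,0,0,0,0,0]]'
python3 - <<'E'
from station import bot
from h import *
planM(bot,cell(2)-.166*GF[:,2]+[0,0,.0585])
im=bot.snapshot("wrist"); cv2.imwrite("pics/w18.png",im[:,:,::-1])
E
```

```text
time: 30.93
eef_pos: [0.5972, -0.0146, 0.1739]
orientation: [-3.074, 1.559, -1.635]
force: [0.3, -0.8, -1.3]
gripper_width: 0.0195
t 30.93 pos [ 0.5972 -0.0146  0.1739] q [-0.31  0.76  0.17 -1.46 -1.71  0.6 ] w 0.0195 F [ 0.3 -0.8 -1.3]
  grasp pt [0.6176 0.1391 0.1722] shift now [ 1.54 -0.32  0.16] turn [ 0.008 -0.011  0.001] shift after [ 1.54 -0.32  0.14]
```

View pics/w18.png

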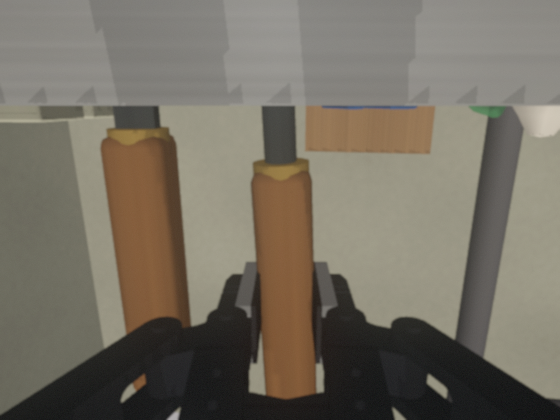

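```bash
python3 -m jog '[[1,0.5,0.3,0,0,0,0],[1,0.5,0,0,0,0,0],[1,0.3,0,0,0,0,0],[1,0.2,0,0,0,0,0],[1,0,0,0,0,0,0]]'
python3 - <<'E'
from station import bot
from h import *
planM(bot,cell(2)-.166*GF[:,2]+[0,0,.0585])
E
```

```text
time: 31.4
eef_pos: [0.5941, -0.0136, 0.1607]
orientation: [-2.622, 1.564, -1.183]
force: [-1.7, -1.2, 7.7]
gripper_width: 0.0194
t 31.4 pos [ 0.5941 -0.0136  0.1607] q [-0.31  0.78  0.16 -1.46 -1.71  0.63] w 0.0194 F [-1.7 -1.2  7.7]
  grasp pt [0.6144 0.1401 0.1598] shift now [ 0.23 -0.64  0.09] turn [ 0.009 -0.006  0.004] shift after [ 0.22 -0.64  0.09]
```

```bash
python3 -m jog '[[0.1,0,0,0,0,0,0],[0.1,0,0,0,0,0,0],[0.1,0,0,0,0,0,0],[0.1,0,0,-0.5,0,0,0],[0.1,0,0,-1,0,0,0],[0.1,0,0,-2,0,0,0],[0.1,0,0,-3,0,0,0],[0.1,0,0,-3,0,0,0],[0.1,0,0,0,0,0,0]]'
python3 - <<'E'
from station import bot
from h import *
planM(bot,cell(3)-.166*GF[:,2]+[0,0,.0565])
im=bot.snapshot("wrist"); cv2.imwrite("pics/w19.png",im[:,:,::-1])
im=bot.snapshot("scene"); cv2.imwrite("pics/s19.png",cv2.resize(im[:,:,::-1][90:240,300:440],None,fx=4,fy=4,interpolation=cv2.INTER_CUBIC))
E
```

```text
time: 32.15
eef_pos: [0.5804, -0.1137, 0.1593]
orientation: [-3.105, 1.557, -1.669]
force: [-0.9, 0.0, 0.5]
gripper_width: 0.0384
t 32.15 pos [ 0.5804 -0.1137  0.1593] q [-0.45  0.81  0.23 -1.38 -1.83  0.6 ] w 0.0384 F [-0.9  0.   0.5]
  grasp pt [0.6013 0.0398 0.1572] shift now [ 0.14 -5.65 10.18] turn [ 0.005 -0.014  0.001] shift after [ 0.28 -5.6  10.2 ]
```

View pics/w19.png

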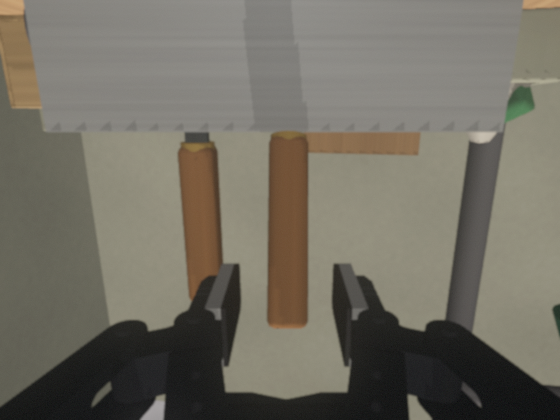

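View pics/s19.png

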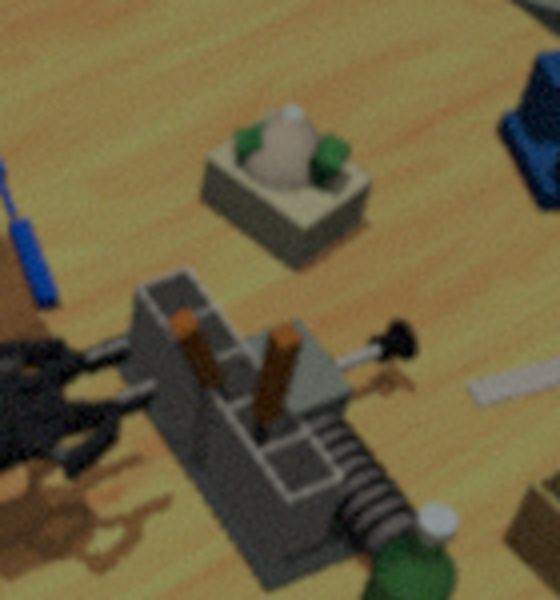

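Rasp stands in cell 2, leaning slightly toward −y against the rim. The file is upright in cell 3. To keep clear of the lean I'll use cells 0 and 4 for the remaining tools. The flat chisel is next.

```bash
python3 -m jog '[[0,-3.3,0,0,0,0,0],[0,-3.3,0,0,0,0,0],[0,-3.3,0,0,0,0,0],[0,-3.3,0,0,0,0,0],[0,-3.3,0,0,0,0,0],[-1,-3.3,0,0,0,0,0],[-1,0,0,0,0,0.12,0],[-1,0,0,0,0,0.12,0],[-1,0,0,0,0,0.12,0],[-1,0,0,0,0,0.12,0],[-1,0,0,0,0,0.12,0],[-1,0,0,0,0,0.12,0],[-1,0,0,0,0,0.12,0],[-1,0,0,0,0,0.12,0],[-1,0,0,0,0,0.12,0],[-1,0,0,0,0,0.12,0],[-1,0,0,0,0,0.12,0],[-1,0,0,0,0,0.12,0],[-1,0,0,0,0,0.12,0],[-1,0,0,0,0,0,0]]'
python3 - <<'E'
from station import bot
from h import *
plan(bot,(.4515,-.114,.36),(PI,0,1.47))
im=bot.snapshot("top"); cv2.imwrite("pics/top20.png",im[:,:,::-1])
s=bot.snapshot("scene"); cv2.imwrite("pics/s20.png",s[:,:,::-1])
for n,i in (("top",im),("scene",s)):
  c=P(bot,n)
  for r,e,a in handles(i,n,60):
    w=[onz(c,x,.011) for x in e]; print(n,r.round(1),a,onz(c,r,.011)[:2].round(4),[x[:2].round(4) for x in w])
E
```

```text
time: 33.92
eef_pos: [0.5811, -0.1036, 0.3569]
orientation: [3.14, -0.005, -1.698]
force: [-0.2, 0.1, -0.7]
gripper_width: 0.0855
t 33.92 pos [ 0.5811 -0.1036  0.3569] rpy [ 3.14  -0.005 -1.698] q [ 0.09  0.35  0.12  0.   -1.34 -0.22] w 0.0855 F [-0.2  0.1 -0.7]
  shift before turn (cm) [ 2.68 12.73 -0.28] turn [-8.000e-03 -3.000e-03  3.115e+00] shift after turn (cm) [ -2.34 -12.79  -0.31]
top [286.5 244. ] 198.0 [ 0.4515 -0.1183] [array([ 0.4479, -0.167 ]), array([ 0.4551, -0.0696])]
top [357.  189.5] 178.0 [ 0.6017 -0.3436] [array([ 0.6212, -0.3902]), array([ 0.5823, -0.2973])]
scene [230.7 263.1] 125.5 [ 0.6    -0.3425] [array([ 0.5803, -0.2946]), array([ 0.619 , -0.3887])]
scene [265.1 200.2] 100.5 [ 0.4492 -0.1172] [array([ 0.4506, -0.067 ]), array([ 0.4477, -0.1664])]
```

View pics/top20.png

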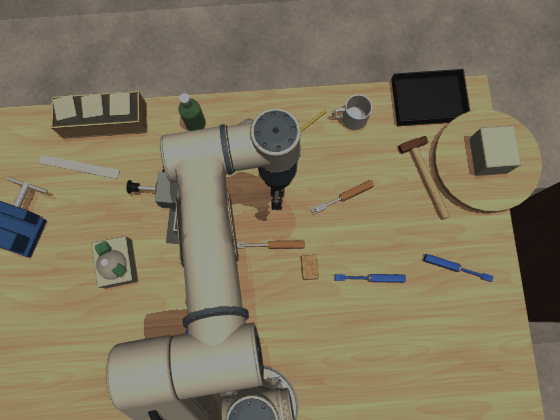

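```bash
python3 -m jog '[[-1,0.7,3.2,0,0,0,0],[-1,0.7,3.2,0,0,0,0],[-1,0.7,3.2,0,0,0,0],[-1,0.6,3.1,0,0,0,0],[-1,0,0,0,0,0,-0.12],[-1,0,0,0,0,0,-0.12],[-1,0,0,0,0,0,-0.12],[-1,0,0,0,0,0,-0.12],[-1,0,0,0,0,0,-0.12],[-1,0,0,0,0,0,-0.12],[-1,0,0,0,0,0,-0.12],[-1,0,0,0,0,0,-0.12],[-1,0,0,0,0,0,-0.12],[-1,0,0,0,0,0,-0.12],[-1,0,0,0,0,0,-0.12],[-1,0,0,0,0,0,-0.12],[-1,0,0,0,0,0,-0.12],[-1,0,0,0,0,0,-0.12],[-1,0,0,0,0,0,-0.12],[-1,0,0,0,0,0,-0.12]]'
python3 -m jog '[[-1,0,0,0,0,0,-0.12],[-1,0,0,0,0,0,-0.12],[-1,0,0,0,0,0,-0.12],[-1,0,0,0,0,0,-0.12],[-1,0,0,0,0,0,-0.12],[-1,0,0,0,0,0,-0.12],[-1,0,0,0,0,0,-0.12],[-1,0,0,0,0,0,-0.12],[-1,0,0,0,0,0,-0.12],[-1,0,0,0,0,0,-0.1],[-1,0,0,2,0,0,0],[-1,0,0,2,0,0,0],[-1,0,0,2,0,0,0],[-1,0,0,0,0,0,0]]'
python3 - <<'E'
from station import bot
from h import *
plan(bot,(.4505,-.114,.178),(PI,0,1.48))
c=P(bot,"wrist"); print(proj(c,(.4503,-.118,.011)).round(0))
im=bot.snapshot("wrist"); cv2.imwrite("pics/w21.png",im[:,:,::-1])
E
```

```text
time: 35.68
eef_pos: [0.4518, -0.1164, 0.3579]
orientation: [-3.138, -0.002, 0.221]
force: [0.3, -0.0, -0.4]
gripper_width: 0.0854
time: 36.85
eef_pos: [0.4505, -0.1163, 0.2943]
orientation: [-3.135, -0.003, 1.394]
force: [-0.5, 0.2, -1.2]
gripper_width: 0.0857
t 36.85 pos [ 0.4505 -0.1163  0.2943] rpy [-3.135e+00 -3.000e-03  1.394e+00] q [ 0.08  0.16 -0.3  -0.01 -1.11  2.88] w 0.0857 F [-0.5  0.2 -1.2]
  shift before turn (cm) [ 0.18  0.04 11.63] turn [-0.006 -0.004 -0.086] shift after turn (cm) [ 0.22 -0.02 11.63]
[288. 211.]
```

View pics/w21.png

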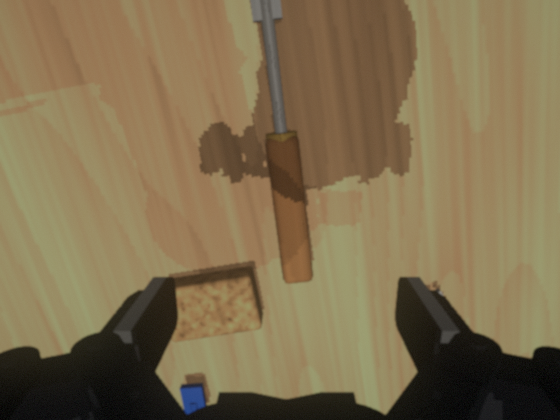

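```bash
python3 -m jog '[[-1,0.25,0,2.5,0,0,-0.09],[-1,0,0,3,0,0,0],[-1,0,0,3,0,0,0],[-1,0,0,2,0,0,0],[-1,0,0,1,0,0,0],[-1,0,0,0,0,0,0]]'
python3 - <<'E'
from station import bot
from h import *
plan(bot,(.4505,-.114,.178),(PI,0,1.48))
E
```

```text
time: 37.4
eef_pos: [0.4524, -0.1138, 0.1819]
orientation: [-3.14, -0.001, 1.486]
force: [-0.4, 0.5, -0.0]
gripper_width: 0.0859
t 37.4 pos [ 0.4524 -0.1138  0.1819] rpy [-3.140e+00 -1.000e-03  1.486e+00] q [ 0.09  0.29 -0.47 -0.   -0.81  2.97] w 0.0859 F [-0.4  0.5 -0. ]
  shift before turn (cm) [-0.03 -0.19  0.39] turn [-0.002 -0.001  0.006] shift after turn (cm) [-0.03 -0.19  0.39]
```

```bash
python3 -m jog '[[-1,0,-0.1,0.4,0,0,0],[-1,0,0,0,0,0,0],[1,0,0,0,0,0,0],[1,0,0,0,0,0,0],[1,0,0,0,0,0,0],[1,0,0,0,0,0,0],[1,0,0,0,0,0,0],[1,0,0,0,0,0,0],[1,0,0,0,0,0,0],[1,0,0,0,0,0,0]]' 100
python3 -m jog '[[1,0,0,-1.5,0,0,0],[1,0,0,-3,0,0,0],[1,0,0,-3.5,0,0,0],[1,0,0,-3.5,0,0,0],[1,0,0,-3.5,0,0,0],[1,0,0,-3.5,0,0,0],[1,0,0,-3,0,0,0],[1,0,0,0,0,0,0]]'
python3 - <<'E'
from station import bot
from h import *
plan(bot,(.50,-.154,.4),(PI,0,-PI/2-.14))
im=bot.snapshot("wrist"); cv2.imwrite("pics/w22.png",im[:,:,::-1])
E
```

```text
time: 38.23
eef_pos: [0.4519, -0.1135, 0.1794]
orientation: [3.14, 0.0, 1.488]
force: [-0.2, 0.3, 6.5]
gripper_width: 0.0196
time: 38.9
eef_pos: [0.4524, -0.1139, 0.4001]
orientation: [3.13, 0.001, 1.488]
force: [1.3, 0.6, -1.1]
gripper_width: 0.0197
t 38.9 pos [ 0.4524 -0.1139  0.4001] rpy [3.130e+00 1.000e-03 1.488e+00] q [ 0.09  0.09 -0.11  0.   -1.36  2.97] w 0.0197 F [ 1.3  0.6 -1.1]
  shift before turn (cm) [-3.6   5.08  0.08] turn [-1.000e-03  1.800e-02 -3.085e+00] shift after turn (cm) [ 3.31 -5.27  0.01]
```

View pics/w22.png

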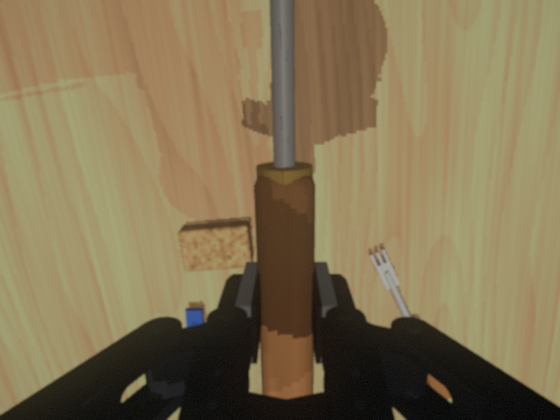

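```bash
python3 -m jog '[[1,-1.8,2.5,0,0,0,0],[1,-1.8,2.5,0,0,0,0],[1,0,0,0,0,0,0.12],[1,0,0,0,0,0,0.12],[1,0,0,0,0,0,0.12],[1,0,0,0,0,0,0.12],[1,0,0,0,0,0,0.12],[1,0,0,0,0,0,0.12],[1,0,0,0,0,0,0.12],[1,0,0,0,0,0,0.12],[1,0,0,0,0,0,0.12],[1,0,0,0,0,0,0.12],[1,0,0,0,0,0,0.12],[1,0,0,0,0,0,0.12],[1,0,0,0,0,0,0.12],[1,0,0,0,0,0,0.12],[1,0,0,0,0,0,0.12],[1,0,0,0,0,0,0.12],[1,0,0,0,0,0,0.12],[1,0,0,0,0,0,0.12]]'
python3 -m jog '[[1,0,0,0,0,0,0.12],[1,0,0,0,0,0,0.12],[1,0,0,0,0,0,0.12],[1,0,0,0,0,0,0.12],[1,0,0,0,0,0,0.12],[1,0,0,0,0,0,0.12],[1,0,0,0,0,0,0.12],[1,0,0,0,0,0,0.12],[1,0,0,0,0,0,0.06],[1,0,0,0,0,-0.12,0],[1,0,0,0,0,-0.12,0],[1,0,0,0,0,-0.12,0],[1,0,0,0,0,-0.12,0],[1,0,0,0,0,-0.12,0],[1,0,0,0,0,-0.12,0],[1,0,0,0,0,-0.12,0],[1,0,0,0,0,-0.12,0],[1,0,0,0,0,-0.12,0],[1,0,0,0,0,0,0]]'
python3 - <<'E'
from station import bot
from h import *
planM(bot,cell(0)-.166*GF[:,2]+[0,0,.21])
E
```

```text
time: 40.62
eef_pos: [0.498, -0.1525, 0.3918]
orientation: [3.14, 0.002, -0.68]
force: [-0.5, 0.5, -0.6]
gripper_width: 0.0196
time: 42.2
eef_pos: [0.498, -0.154, 0.3903]
orientation: [3.128, 1.087, -1.71]
force: [-0.7, -0.5, -2.1]
gripper_width: 0.0195
t 42.2 pos [ 0.498  -0.154   0.3903] q [-0.46  0.35  0.28 -1.05 -1.83  0.21] w 0.0195 F [-0.7 -0.5 -2.1]
  grasp pt [ 0.5149 -0.0178  0.3181] shift now [-0.03  1.55 17.33] turn [ 0.015 -0.484 -0.003] shift after [ 8.03  1.81 15.33]
```

```bash
python3 -m jog '[[1,0,0,0,0,-0.12,0],[1,0,0,0,0,-0.12,0],[1,0,0,0,0,-0.12,0],[1,0,0,0,0,-0.12,0],[1,0,0.4,3,0,0,0],[1,0,0.4,3,0,0,0],[1,0,0.5,3,0,0,0],[1,2,0.5,3,0,0,0],[1,2.5,0,3,0,0,0],[1,2.5,0,0.3,0,0,0],[1,0,0,0,0,0,0]]'
python3 - <<'E'
from station import bot
from h import *
planM(bot,cell(0)-.166*GF[:,2]+[0,0,.0585])
o=bot.observe(); R=Ro.from_euler("xyz",o["orientation"]).as_matrix(); g=o["eef_pos"]+.166*R[:,2]
S,T=P(bot,"scene"),P(bot,"top")
tip=g+.1485*R[:,0]; print(tip, (proj(S,tip)-[280,70])*4, "butt top",(proj(T,g-.0565*R[:,0])-[110,150])*4)
for n in ("top","scene","wrist"):
    im=bot.snapshot(n)[:,:,::-1]
    if n=="top": im=cv2.resize(im[150:280,110:260],None,fx=4,fy=4,interpolation=cv2.INTER_CUBIC)
    if n=="scene": im=cv2.resize(im[70:220,280:420],None,fx=4,fy=4,interpolation=cv2.INTER_CUBIC)
    cv2.imwrite(f"pics/{n}23.png",im)
E
```

```text
time: 43.12
eef_pos: [0.4976, 0.0028, 0.3169]
orientation: [2.533, 1.553, -2.299]
force: [-0.9, -0.3, -1.6]
gripper_width: 0.0197
t 43.12 pos [0.4976 0.0028 0.3169] q [-0.34  0.41 -0.02 -1.46 -1.76  0.43] w 0.0197 F [-0.9 -0.3 -1.6]
  grasp pt [0.5159 0.1567 0.3146] shift now [15.83 -0.59  0.04] turn [ 0.021 -0.015 -0.01 ] shift after [15.84 -0.43 -0.19]
[0.51545697 0.16560113 0.16593069] [255.86908124 317.38645736] butt top [202.08359587 207.94457005]
```

View pics/scene23.png

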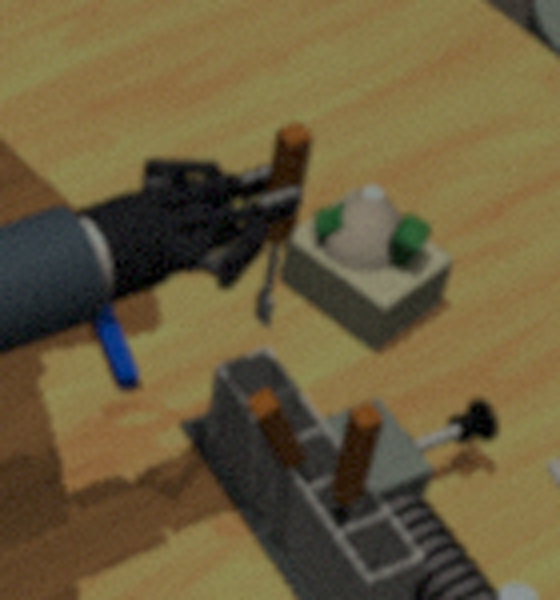

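View pics/wrist23.png

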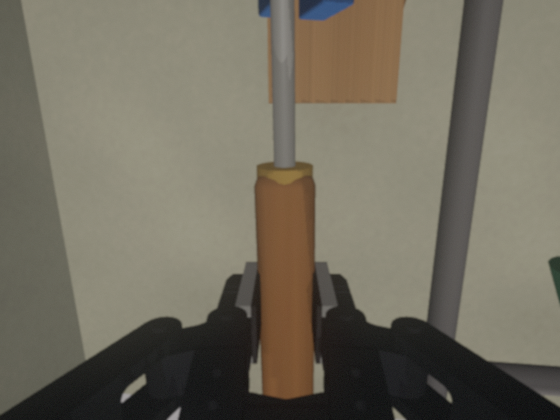

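View pics/top23.png

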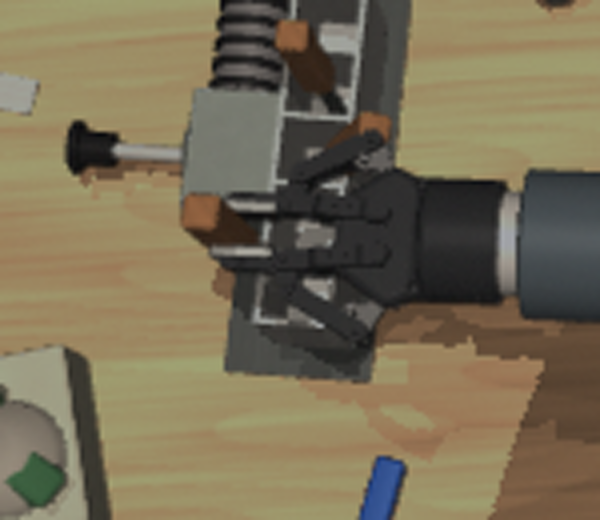

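Tip at scene (265,318) against (256,317) predicted. It needs about 5 mm more in +x to centre on cell 0. Lowering.

```bash
python3 -m jog '[[1,2.2,-0.5,0,0,0,0],[1,2.2,0,0,0,0,0],[1,2.2,0,0,0,0,0],[1,2.2,0,0,0,0,0],[1,2.2,0,0,0,0,0],[1,2.2,0,0,0,0,0],[1,1.2,0,0,0,0,0],[1,0.4,0,0,0,0,0],[1,0,0,0,0,0,0]]'
python3 - <<'E'
from station import bot
from h import *
planM(bot,cell(0)-.166*GF[:,2]+[0,0,.0585])
im=bot.snapshot("wrist"); cv2.imwrite("pics/w24.png",im[:,:,::-1])
E
```

```text
time: 44.02
eef_pos: [0.5044, -0.0024, 0.174]
orientation: [-3.1, 1.559, -1.653]
force: [-0.5, 0.3, -1.3]
gripper_width: 0.0196
t 44.02 pos [ 0.5044 -0.0024  0.174 ] q [-0.33  0.66 -0.07 -1.42 -1.72  0.75] w 0.0196 F [-0.5  0.3 -1.3]
  grasp pt [0.5235 0.1514 0.1722] shift now [1.55 0.32 0.26] turn [ 0.016 -0.012  0.001] shift after [1.55 0.32 0.23]
```

View pics/w24.png

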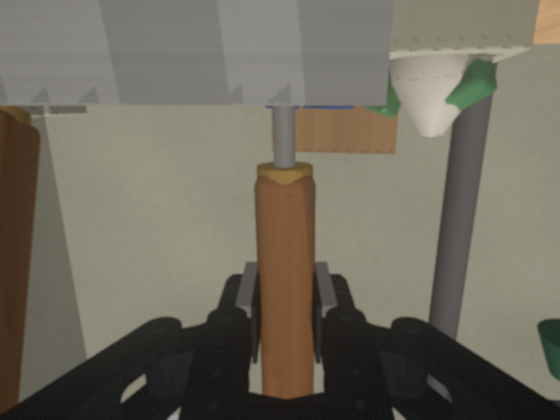

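```bash
python3 -m jog '[[1,0.5,0.3,0.2,0,0,0],[1,0.5,0,0,0,0,0],[1,0.3,0,0,0,0,0],[1,0.1,0,0,0,0,0],[1,0,0,0,0,0,0]]'
```

```text
time: 44.48
eef_pos: [0.5012, 0.0005, 0.1602]
orientation: [-3.064, 1.56, -1.615]
force: [-0.4, -0.8, 1.9]
gripper_width: 0.0194
```

```bash
python3 -m jog '[[1,0.2,0,0,0,0,0],[1,0,0,0,0,0,0]]'; python3 -m jog '[[0,0,0,0,0,0,0],[0,0,0,0,0,0,0],[0,0,0,0,0,0,0],[0,0,0,0,0,0,0],[0,0,0,0,0,0,0],[0,0,0,-0.5,0,0,0],[0,0,0,-1,0,0,0],[0,0,0,-2,0,0,0],[0,0,0,-3,0,0,0],[0,0,0,-3,0,0,0],[0,0,0,0,0,0,0]]'
python3 - <<'E'
from station import bot
from h import *
im=bot.snapshot("wrist"); cv2.imwrite("pics/w25.png",im[:,:,::-1])
im=bot.snapshot("scene"); cv2.imwrite("pics/s25.png",cv2.resize(im[:,:,::-1][90:240,300:440],None,fx=4,fy=4,interpolation=cv2.INTER_CUBIC))
E
```

```text
time: 44.65
eef_pos: [0.5013, 0.0007, 0.1595]
orientation: [-2.774, 1.563, -1.325]
force: [-0.8, -1.0, 10.0]
gripper_width: 0.0193
time: 45.57
eef_pos: [0.4889, -0.0989, 0.1587]
orientation: [-3.063, 1.556, -1.618]
force: [0.7, 0.0, -0.1]
gripper_width: 0.0428
```

View pics/w25.png

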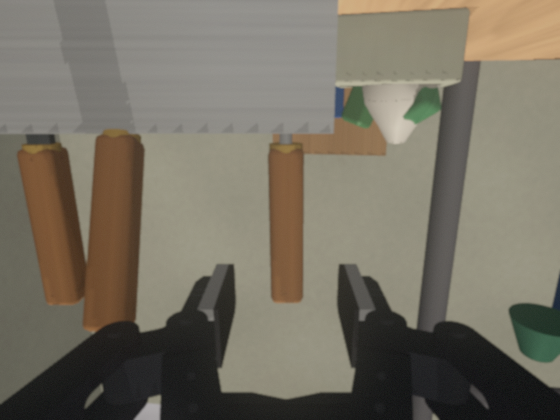

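View pics/s25.png

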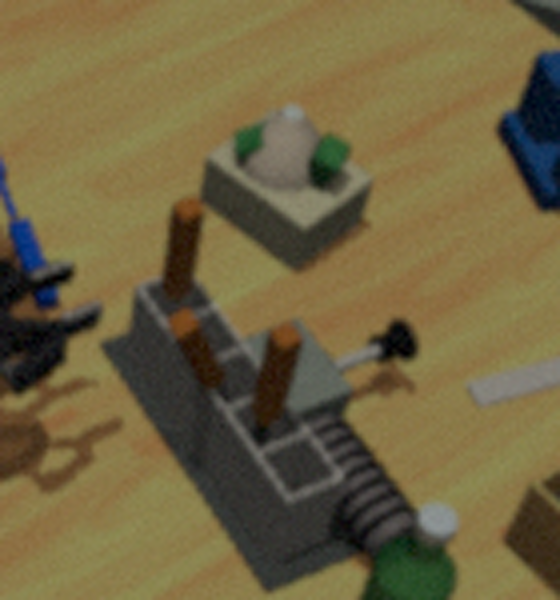

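The flat chisel stands upright in cell 0. Next is the claw chisel, which goes to cell 4.

```bash
python3 -m jog '[[0,-3.3,0,0,0,0,0],[0,-3.3,0,0,0,0,0],[0,-3.3,0,0,0,0,0],[0,-3.3,0,0,0,0,0],[0,-3.3,0,0,0,0,0],[-1,-3.3,0,0,0,0,0],[-1,0,0,0,0,0.12,0],[-1,0,0,0,0,0.12,0],[-1,0,0,0,0,0.12,0],[-1,0,0,0,0,0.12,0],[-1,0,0,0,0,0.12,0],[-1,0,0,0,0,0.12,0],[-1,0,0,0,0,0.12,0],[-1,0,0,0,0,0.12,0],[-1,0,0,0,0,0.12,0],[-1,0,0,0,0,0.12,0],[-1,0,0,0,0,0.12,0],[-1,0,0,0,0,0.12,0],[-1,0,0,0,0,0.12,0],[-1,0,0,0,0,0,0]]'
python3 - <<'E'
from station import bot
from h import *
plan(bot,(.5993,-.339,.34),(PI,0,1.963))
im=bot.snapshot("top"); cv2.imwrite("pics/top26.png",im[:,:,::-1])
s=bot.snapshot("scene"); cv2.imwrite("pics/s26.png",s[:,:,::-1])
for n,i in (("top",im),("scene",s)):
  c=P(bot,n)
  for r,e,a in handles(i,n,60):
    w=[onz(c,x,.011) for x in e]; print(n,r.round(1),a,onz(c,r,.011)[:2].round(4),[x[:2].round(4) for x in w])
E
```

```text
time: 47.33
eef_pos: [0.4891, -0.0899, 0.3563]
orientation: [3.14, -0.006, -1.69]
force: [0.1, 0.4, -0.5]
gripper_width: 0.0856
t 47.33 pos [ 0.4891 -0.0899  0.3563] rpy [ 3.14  -0.006 -1.69 ] q [ 0.14  0.17 -0.12  0.01 -1.28 -0.26] w 0.0856 F [ 0.1  0.4 -0.5]
  shift before turn (cm) [ 23.41 -13.9    1.76] turn [-0.008 -0.004  2.63 ] shift after turn (cm) [-27.23   0.66   1.63]
top [357.4 189.3] 176.5 [ 0.6022 -0.3449] [array([ 0.6212, -0.3902]), array([ 0.5834, -0.2998])]
scene [230.9 263. ] 136.5 [ 0.5999 -0.3418] [array([ 0.58  , -0.2928]), array([ 0.6191, -0.3891])]
```

```bash
python3 -m jog '[[-1,3.3,-2,0.2,0,0,0],[-1,3.3,-2,0.2,0,0,0],[-1,3.3,-2,0.2,0,0,0],[-1,3.3,-2,0.2,0,0,0],[-1,3.3,-2,0.2,0,0,0],[-1,3.3,-2,0.2,0,0,0],[-1,3.3,-2,0.2,0,0,0],[-1,0,0,0,0,0,0.12],[-1,0,0,0,0,0,0.12],[-1,0,0,0,0,0,0.12],[-1,0,0,0,0,0,0.12],[-1,0,0,0,0,0,0.12],[-1,0,0,0,0,0,0.12],[-1,0,0,0,0,0,0.12],[-1,0,0,0,0,0,0.12],[-1,0,0,0,0,0,0.12],[-1,0,0,0,0,0,0.12],[-1,0,0,0,0,0,0.12],[-1,0,0,0,0,0,0.12],[-1,0,0,0,0,0,0.12]]'
python3 -m jog '[[-1,0,0,0,0,0,0.12],[-1,0,0,0,0,0,0.12],[-1,0,0,0,0,0,0.12],[-1,0,0,0,0,0,0.12],[-1,0,0,0,0,0,0.12],[-1,0,0,0,0,0,0.12],[-1,0,0,0,0,0,0.12],[-1,0,0,0,0,0,0.12],[-1,0,0,0,0,0,0.1],[-1,0,0,2,0,0,0],[-1,0,0,2,0,0,0],[-1,0,0,0,0,0,0]]'
python3 - <<'E'
from station import bot
from h import *
plan(bot,(.5993,-.3393,.178),(PI,0,1.963))
c=P(bot,"wrist"); print(proj(c,(.601,-.3435,.011)).round(0))
im=bot.snapshot("wrist"); cv2.imwrite("pics/w27.png",im[:,:,::-1])
E
```

```text
time: 49.1
eef_pos: [0.5999, -0.3389, 0.3431]
orientation: [3.138, 0.002, 3.022]
force: [-0.0, 0.2, 0.2]
gripper_width: 0.085
time: 50.1
eef_pos: [0.5991, -0.3383, 0.2985]
orientation: [-3.14, -0.008, 1.968]
force: [-0.0, 0.4, -1.9]
gripper_width: 0.0855
t 50.1 pos [ 0.5991 -0.3383  0.2985] rpy [-3.14  -0.008  1.968] q [-0.29  0.57  0.33 -0.   -1.33 -2.45] w 0.0855 F [-0.   0.4 -1.9]
  shift before turn (cm) [-0.19  0.   12.05] turn [-0.002 -0.008  0.005] shift after turn (cm) [-0.1  -0.02 12.05]
[285. 216.]
```

View pics/w27.png

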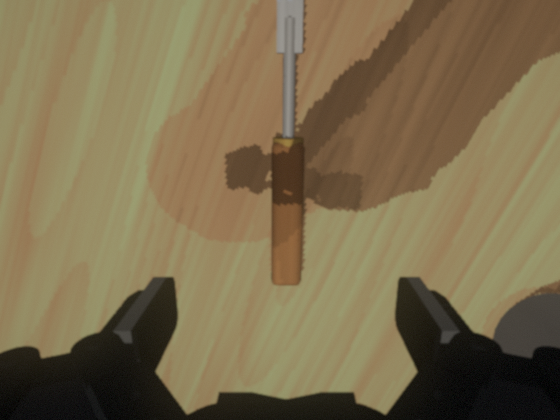

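The claw chisel is centred (handle at 287,211, expected 285,216). Descend and grip.

```bash
python3 -m jog '[[-1,0,0,2.5,0,0,0],[-1,0,0,3,0,0,0],[-1,0,0,3,0,0,0],[-1,0,0,2,0,0,0],[-1,0,0,1.2,0,0,0],[-1,0,0,0,0,0,0]]'
python3 - <<'E'
from station import bot
from h import *
plan(bot,(.5993,-.3393,.178),(PI,0,1.963))
E
```

```text
time: 50.65
eef_pos: [0.5998, -0.3384, 0.1842]
orientation: [-3.14, -0.002, 1.968]
force: [0.1, -0.0, -0.6]
gripper_width: 0.0854
t 50.65 pos [ 0.5998 -0.3384  0.1842] rpy [-3.140e+00 -2.000e-03  1.968e+00] q [-0.29  0.66  0.17 -0.   -1.09 -2.46] w 0.0854 F [ 0.1 -0.  -0.6]
  shift before turn (cm) [-0.07 -0.08  0.62] turn [-0.002 -0.002  0.005] shift after turn (cm) [-0.07 -0.08  0.62]
```

```bash
python3 -m jog '[[-1,0,0,0.6,0,0,0],[-1,0,0,0,0,0,0],[1,0,0,0,0,0,0],[1,0,0,0,0,0,0],[1,0,0,0,0,0,0],[1,0,0,0,0,0,0],[1,0,0,0,0,0,0],[1,0,0,0,0,0,0],[1,0,0,0,0,0,0],[1,0,0,0,0,0,0]]' 100
python3 -m jog '[[1,0,0,-1.5,0,0,0],[1,0,0,-3,0,0,0],[1,0,0,-3.5,0,0,0],[1,0,0,-3.5,0,0,0],[1,0,0,-3.5,0,0,0],[1,0,0,-3.5,0,0,0],[1,0,0,-3,0,0,0],[1,0,0,0,0,0,0]]'
python3 - <<'E'
from station import bot
from h import *
plan(bot,(.62,-.154,.4),(PI,0,-PI/2-.14))
im=bot.snapshot("wrist"); cv2.imwrite("pics/w28.png",im[:,:,::-1])
E
```

```text
time: 51.48
eef_pos: [0.6006, -0.3382, 0.1811]
orientation: [3.141, 0.002, 1.97]
force: [-0.5, 1.1, 5.4]
gripper_width: 0.019
time: 52.15
eef_pos: [0.6004, -0.3386, 0.403]
orientation: [3.134, 0.011, 1.969]
force: [0.2, -0.4, -0.3]
gripper_width: 0.0193
t 52.15 pos [ 0.6004 -0.3386  0.403 ] rpy [3.134 0.011 1.969] q [-0.29  0.54  0.53  0.   -1.55 -2.46] w 0.0193 F [ 0.2 -0.4 -0.3]
  shift before turn (cm) [16.26  8.97  0.2 ] turn [-0.011  0.013 -2.603] shift after turn (cm) [-18.55   0.63   0.3 ]
```

View pics/w28.png

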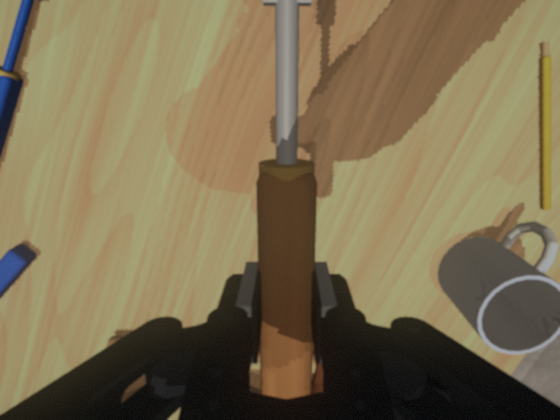

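```bash
python3 -m jog '[[1,3.2,1.8,0,0,0,0],[1,3.2,1.8,0,0,0,0],[1,3.2,1.8,0,0,0,0],[1,3.2,1.8,0,0,0,0],[1,3.2,1.8,0,0,0,0],[1,0,0,0,0,0,-0.12],[1,0,0,0,0,0,-0.12],[1,0,0,0,0,0,-0.12],[1,0,0,0,0,0,-0.12],[1,0,0,0,0,0,-0.12],[1,0,0,0,0,0,-0.12],[1,0,0,0,0,0,-0.12],[1,0,0,0,0,0,-0.12],[1,0,0,0,0,0,-0.12],[1,0,0,0,0,0,-0.12],[1,0,0,0,0,0,-0.12],[1,0,0,0,0,0,-0.12],[1,0,0,0,0,0,-0.12],[1,0,0,0,0,0,-0.12],[1,0,0,0,0,0,-0.12]]'
python3 -m jog '[[1,0,0,0,0,0,-0.12],[1,0,0,0,0,0,-0.12],[1,0,0,0,0,0,-0.12],[1,0,0,0,0,0,-0.12],[1,0,0,0,0,0,-0.12],[1,0,0,0,0,0,-0.12],[1,0,0,0,0,0,-0.08],[1,0,0,0,0,-0.12,0],[1,0,0,0,0,-0.12,0],[1,0,0,0,0,-0.12,0],[1,0,0,0,0,-0.12,0],[1,0,0,0,0,-0.12,0],[1,0,0,0,0,-0.12,0],[1,0,0,0,0,-0.12,0],[1,0,0,0,0,-0.12,0],[1,0,0,0,0,-0.12,0],[1,0,0,0,0,-0.12,0],[1,0,0,0,0,-0.12,0],[1,0,0,0,0,-0.12,0],[1,0,0,0,0,-0.12,0]]'
python3 - <<'E'
from station import bot
from h import *
planM(bot,cell(4)-.166*GF[:,2]+[0,0,.21])
im=bot.snapshot("wrist"); cv2.imwrite("pics/w29.png",im[:,:,::-1])
E
```

```text
time: 53.87
eef_pos: [0.621, -0.1554, 0.393]
orientation: [3.14, -0.002, -2.508]
force: [0.4, -0.2, -1.0]
gripper_width: 0.0192
time: 55.53
eef_pos: [0.6211, -0.1563, 0.3937]
orientation: [2.753, 1.565, -2.104]
force: [0.7, 0.5, -2.7]
gripper_width: 0.0196
t 55.53 pos [ 0.6211 -0.1563  0.3937] q [-0.52  0.61  0.54 -1.54 -1.94  0.07] w 0.0196 F [ 0.7  0.5 -2.7]
  grasp pt [ 0.6435 -0.0029  0.3929] shift now [ 8.29 -5.92 13.92] turn [-0.005 -0.005 -0.002] shift after [ 8.37 -5.97 13.84]
```

View pics/w29.png

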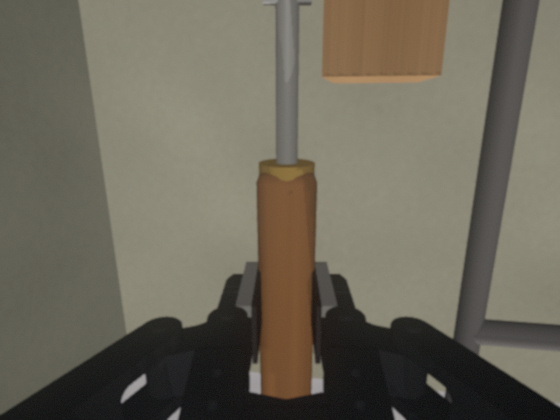

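```bash
python3 -m jog '[[1,0,-2,1,0,0,0],[1,0,-2,2,0,0,0],[1,0,-2,3,0,0,0],[1,0,0,3,0,0,0],[1,0,0,3,0,0,0],[1,2,0,1.9,0,0,0],[1,2.5,0,0,0,0,0],[1,2.5,0,0,0,0,0],[1,0,0,0,0,0,0]]'
python3 - <<'E'
from station import bot
from h import *
planM(bot,cell(4)-.166*GF[:,2]+[0,0,.0585])
o=bot.observe(); R=Ro.from_euler("xyz",o["orientation"]).as_matrix(); g=o["eef_pos"]+.166*R[:,2]
S,T=P(bot,"scene"),P(bot,"top")
tip=g+.1485*R[:,0]; print(tip, (proj(S,tip)-[300,100])*4, "butt top",(proj(T,g-.0565*R[:,0])-[110,110])*4)
for n in ("top","scene"):
    im=bot.snapshot(n)[:,:,::-1]
    if n=="top": im=cv2.resize(im[110:240,110:260],None,fx=4,fy=4,interpolation=cv2.INTER_CUBIC)
    if n=="scene": im=cv2.resize(im[100:250,300:440],None,fx=4,fy=4,interpolation=cv2.INTER_CUBIC)
    cv2.imwrite(f"pics/{n}30.png",im)
E
```

```text
time: 56.33
eef_pos: [0.6995, -0.0266, 0.3158]
orientation: [2.433, 1.552, -2.421]
force: [-1.1, -0.6, -2.7]
gripper_width: 0.0191
t 56.33 pos [ 0.6995 -0.0266  0.3158] q [-0.3   0.71  0.53 -1.53 -1.72  0.17] w 0.0191 F [-1.1 -0.6 -2.7]
  grasp pt [0.7214 0.1268 0.3136] shift now [15.73 -0.21  0.14] turn [-0.002 -0.014 -0.012] shift after [ 1.573e+01 -1.000e-02 -9.000e-02]
[0.7208689  0.13584648 0.16495979] [307.94369758 375.29370523] butt top [244.49664105  27.32475931]
```

View pics/scene30.png

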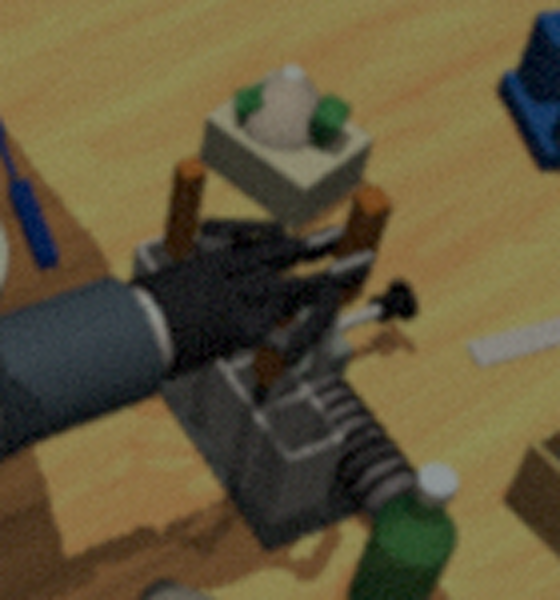

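View pics/top30.png

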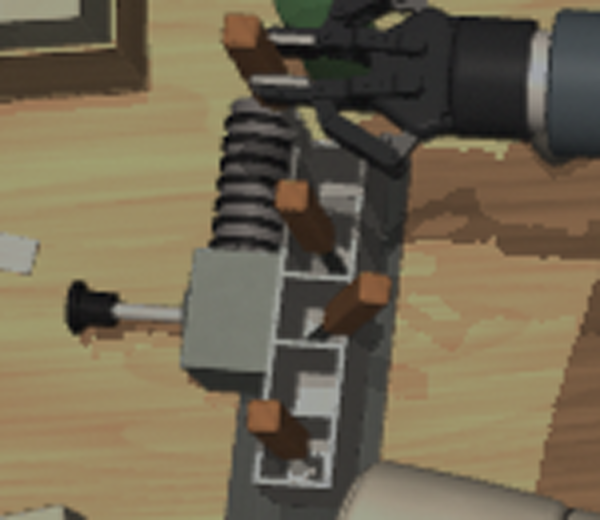

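The bottle stands close to cell 4, so I'll check the clearance before lowering.

Run:
```python
from station import bot
from h import *
T,S=P(bot,"top"),P(bot,"scene")
for n,c in (("top",T),("scene",S)):
    im=cv2.imread(f"pics/{n}0.png")[:,:,::-1].copy(); h=cv2.cvtColor(im,cv2.COLOR_RGB2HSV)
    m=cv2.inRange(h,(45,70,20),(90,255,140))
    for r,a,k in blobs(m,100): 
        x,y,w,hh=cv2.boundingRect(k); print(n,(x,y,w,hh),a,"foot/edge pts z0",onz(c,(x+w/2,y+hh),0).round(3),"z.07",[onz(c,p,.07).round(3)[:2] for p in ((x,y+hh/2),(x+w,y+hh/2),(x+w/2,y+hh))])
p,d=tri(T,(184.5,98),S,(409,220)); print("cap",p.round(3),d)
```

```text
top (95, 242, 15, 14) 117.0 foot/edge pts z0 [0.457 0.428 0.   ] z.07 [array([0.469, 0.426]), array([0.466, 0.383]), array([0.447, 0.404])]
top (179, 99, 26, 33) 504.5 foot/edge pts z0 [0.826 0.149 0.   ] z.07 [array([0.854, 0.175]), array([0.848, 0.097]), array([0.799, 0.138])]
scene (388, 224, 25, 34) 525.5 foot/edge pts z0 [0.886 0.132 0.   ] z.07 [array([0.838, 0.103]), array([0.882, 0.168]), array([0.905, 0.094])]
cap [0.856 0.137 0.185] 0.001360107886721432
```

Bottle edge at x ≈ 0.826 against a gripper extent of ≤ 0.78, so it's clear. Lowering.

```bash
python3 -m jog '[[1,2.2,-0.5,0,0,0,0],[1,2.2,0,0,0,0,0],[1,2.2,0,0,0,0,0],[1,2.2,0,0,0,0,0],[1,2.2,0,0,0,0,0],[1,2.2,0,0,0,0,0],[1,1.2,0,0,0,0,0],[1,0,0,0,0,0,0]]'
python3 - <<'E'
from station import bot
from h import *
planM(bot,cell(4)-.166*GF[:,2]+[0,0,.0585])
im=bot.snapshot("wrist"); cv2.imwrite("pics/w31.png",im[:,:,::-1])
E
```

```text
time: 57.1
eef_pos: [0.7049, -0.0301, 0.1776]
orientation: [2.905, 1.558, -1.951]
force: [-0.4, 0.1, -1.4]
gripper_width: 0.0195
t 57.1 pos [ 0.7049 -0.0301  0.1776] q [-0.29  0.88  0.48 -1.5  -1.7   0.4 ] w 0.0195 F [-0.4  0.1 -1.4]
  grasp pt [0.7271 0.1233 0.1757] shift now [1.91 0.56 0.2 ] turn [-0.004 -0.012 -0.003] shift after [1.91 0.57 0.18]
```

View pics/w31.png

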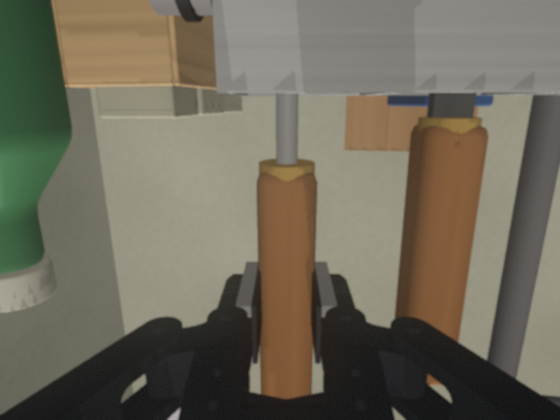

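```bash
python3 -m jog '[[1,0.6,0,0.2,0,0,0],[1,0.6,0,0,0,0,0],[1,0.4,0,0,0,0,0],[1,0,0,0,0,0,0],[1,0,0,0,0,0,0]]'; python3 -m jog '[[1,0.2,0,0,0,0,0],[1,0,0,0,0,0,0]]'
```

```text
time: 57.57
eef_pos: [0.7053, -0.0279, 0.1637]
orientation: [-3.09, 1.559, -1.662]
force: [-0.1, -0.1, -1.3]
gripper_width: 0.0194
time: 57.73
eef_pos: [0.7053, -0.028, 0.1615]
orientation: [-3.081, 1.559, -1.653]
force: [-0.2, -0.2, -1.2]
gripper_width: 0.019
```

```bash
python3 -m jog '[[1,0.2,0,0,0,0,0],[1,0,0,0,0,0,0]]'; python3 -m jog '[[1,0.2,0,0,0,0,0],[1,0,0,0,0,0,0]]'
```

```text
time: 57.9
eef_pos: [0.7056, -0.0279, 0.1608]
orientation: [-2.866, 1.561, -1.438]
force: [-0.8, -1.1, 4.7]
gripper_width: 0.0193
time: 58.07
eef_pos: [0.7058, -0.0277, 0.1604]
orientation: [-2.563, 1.562, -1.134]
force: [-1.5, -0.9, 10.0]
gripper_width: 0.0189
```

On the floor (10 N contact). Relieve the load slightly, open narrowly, back out.

```bash
python3 -m jog '[[1,-0.2,0,0,0,0,0],[0.25,0,0,0,0,0,0],[0.25,0,0,0,0,0,0],[0.25,0,0,0,0,0,0],[0.25,0,0,0,0,0,0],[0.25,0,0,-0.5,0,0,0],[0.25,0,0,-1,0,0,0],[0.25,0,0,-2,0,0,0],[0.25,0,0,-3,0,0,0],[0.25,0,0,-3,0,0,0],[0.25,0,0,0,0,0,0]]'
python3 - <<'E'
from station import bot
from h import *
im=bot.snapshot("wrist"); cv2.imwrite("pics/w32.png",im[:,:,::-1])
im=bot.snapshot("scene"); cv2.imwrite("pics/s32.png",cv2.resize(im[:,:,::-1][90:240,300:440],None,fx=4,fy=4,interpolation=cv2.INTER_CUBIC))
im=bot.snapshot("top"); cv2.imwrite("pics/t32.png",cv2.resize(im[:,:,::-1][110:240,110:260],None,fx=4,fy=4,interpolation=cv2.INTER_CUBIC))
E
```

```text
time: 58.98
eef_pos: [0.6905, -0.1287, 0.16]
orientation: [-3.124, 1.556, -1.701]
force: [-0.6, -0.2, 0.6]
gripper_width: 0.0319
```

View pics/w32.png

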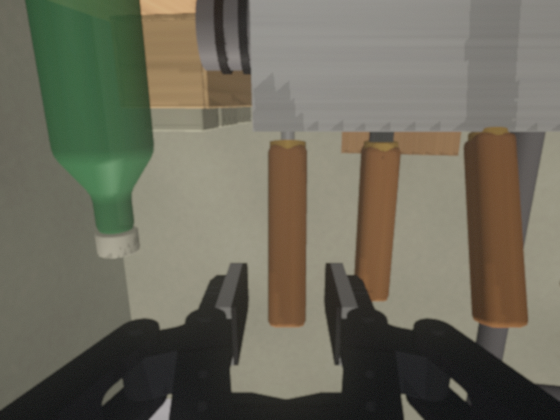

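View pics/s32.png

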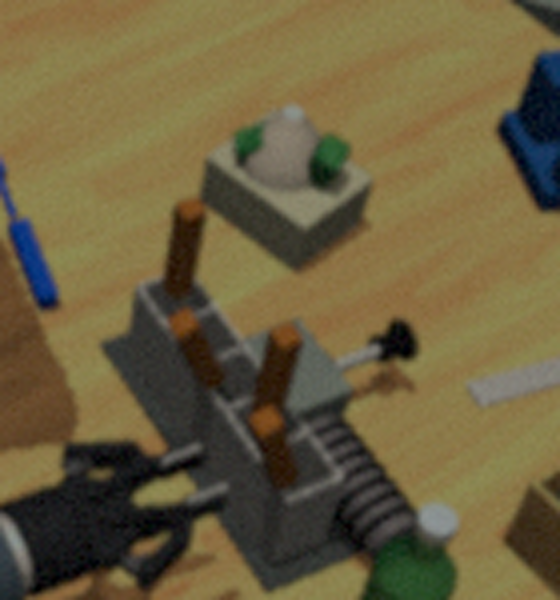

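View pics/t32.png

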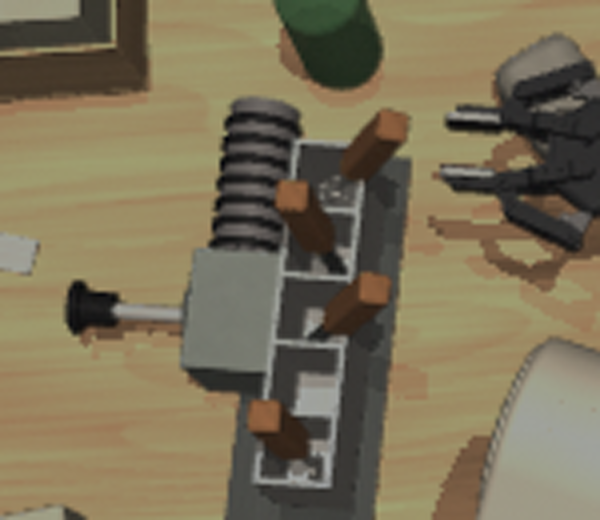

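Run:
```python
from station import bot
from h import *
T,S=P(bot,"top"),P(bot,"scene")
for n,i,a,b in (("rasp",2,(203.2,182.5),(346.2,170.5)),("claw",4,(208.2,141.2),(366.7,193.7)),("file",3,(182.5,158.2),(372,173.2)),("flat",0,(176,213.2),(347.5,142.5))):
    p,d=tri(T,a,S,b); c=cell(i); print(n,"butt",p.round(3),"gap",round(d,4),"off cell",(p[:2]-c[:2]).round(3),"tilt if tip at centre",np.degrees(np.arctan2(np.linalg.norm(p[:2]-c[:2]),p[2]-.01)).round(1),"len",np.linalg.norm(p-[c[0],c[1],.01]).round(3))
```

```text
rasp butt [0.608 0.096 0.192] gap 0.0039 off cell [-0.016 -0.055] tilt if tip at centre 17.4 len 0.191
claw butt [0.72  0.079 0.205] gap 0.0113 off cell [-0.002 -0.058] tilt if tip at centre 16.5 len 0.204
file butt [0.673 0.145 0.212] gap 0.0024 off cell [-0.     0.001] tilt if tip at centre 0.2 len 0.202
flat butt [0.525 0.166 0.208] gap 0.0006 off cell [0.001 0.002] tilt if tip at centre 0.5 len 0.198
```

All four stand in cells: the file and flat chisel at under 1° tilt, the rasp and claw leaning about 17° on the rim with blades on the floor. Each cell is steep-walled, so they're captive. Now the knob: go up, gripper down, and travel high over the handles.

```bash
python3 -m jog '[[0.25,-3.3,0,-0.5,0,0,0],[0.25,-3.3,0,-0.5,0,0,0],[0.25,-3.3,0,0,0,0,0],[0.25,-3.3,0,0,0,0,0],[0,-3.3,0,0,0,0,0],[-1,-3.3,0,0,0,0,0],[-1,0,0,0,0,0.12,0],[-1,0,0,0,0,0.12,0],[-1,0,0,0,0,0.12,0],[-1,0,0,0,0,0.12,0],[-1,0,0,0,0,0.12,0],[-1,0,0,0,0,0.12,0],[-1,0,0,0,0,0.12,0],[-1,0,0,0,0,0.12,0],[-1,0,0,0,0,0.12,0],[-1,0,0,0,0,0.12,0],[-1,0,0,0,0,0.12,0],[-1,0,0,0,0,0.12,0],[-1,0,0,0,0,0.12,0],[-1,0,0,0,0,0,0]]'
python3 - <<'E'
from station import bot
from h import *
plan(bot,(.647,.312,.45),(PI,0,-PI/2-.14))
T=bot.snapshot("top"); cv2.imwrite("pics/top33.png",T[:,:,::-1])
E
```

```text
time: 60.8
eef_pos: [0.6907, -0.1262, 0.3577]
orientation: [3.14, -0.005, -1.709]
force: [0.2, 0.5, -0.8]
gripper_width: 0.0854
t 60.8 pos [ 0.6907 -0.1262  0.3577] rpy [ 3.14  -0.005 -1.709] q [ 0.04  0.58  0.49  0.01 -1.48 -0.18] w 0.0854 F [ 0.2  0.5 -0.8]
  shift before turn (cm) [-42.76  10.37  -9.45] turn [ 0.002 -0.006  0.002] shift after turn (cm) [-42.79  10.44  -9.23]
```

```bash
python3 -m jog '[[-1,0,1,-3.1,0,0,0],[-1,0,1,-3.1,0,0,0],[-1,0,1,-3.1,0,0,0],[-1,-3.5,0.6,0,0,0,0],[-1,-3.5,0.6,0,0,0,0],[-1,-3.5,0.6,0,0,0,0],[-1,-3.5,0.6,0,0,0,0],[-1,-3.5,0.6,0,0,0,0],[-1,-3.5,0.6,0,0,0,0],[-1,-3.5,0.6,0,0,0,0],[-1,-3.5,0.6,0,0,0,0],[-1,-3.5,0.6,0,0,0,0],[-1,-3.5,0.6,0,0,0,0],[-1,-3.5,0.6,0,0,0,0],[-1,-3.5,0.6,0,0,0,0],[-1,0,0,0,0,0,0]]'
python3 - <<'E'
from station import bot
from h import *
plan(bot,(.647,.312,.36),(PI,0,-PI/2-.14))
E
```

```text
time: 62.18
eef_pos: [0.6485, 0.3067, 0.4488]
orientation: [3.136, 0.003, -1.708]
force: [0.7, 0.1, -1.4]
gripper_width: 0.0856
t 62.18 pos [0.6485 0.3067 0.4488] rpy [ 3.136e+00  3.000e-03 -1.708e+00] q [ 0.66  0.63  0.8  -0.01 -1.75 -0.79] w 0.0856 F [ 0.7  0.1 -1.4]
  shift before turn (cm) [-0.48  0.17  8.89] turn [0.005 0.003 0.003] shift after turn (cm) [-0.5   0.22  8.88]
```

```bash
python3 -m jog '[[-1,-0.5,0.2,3,0,0,0],[-1,0,0,3,0,0,0],[-1,0,0,3,0,0,0],[-1,0,0,0,0,0,0]]'
python3 - <<'E'
from station import bot
from h import *
plan(bot,(.647,.312,.21),(PI,0,-PI/2-.14))
c=P(bot,"wrist"); print(proj(c,(.647,.3138,.068)))
im=bot.snapshot("wrist"); cv2.imwrite("pics/w34.png",im[:,:,::-1])
E
```

```text
time: 62.52
eef_pos: [0.6469, 0.3053, 0.3533]
orientation: [3.128, -0.005, -1.714]
force: [-0.3, -0.5, -2.6]
gripper_width: 0.0851
t 62.52 pos [0.6469 0.3053 0.3533] rpy [ 3.128 -0.005 -1.714] q [ 0.66  0.62  0.54 -0.01 -1.51 -0.8 ] w 0.0851 F [-0.3 -0.5 -2.6]
  shift before turn (cm) [-0.73 -0.11 14.33] turn [ 0.013 -0.005 -0.004] shift after turn (cm) [-0.66  0.08 14.33]
[282.9440494  219.04470675]
```

View pics/w34.png

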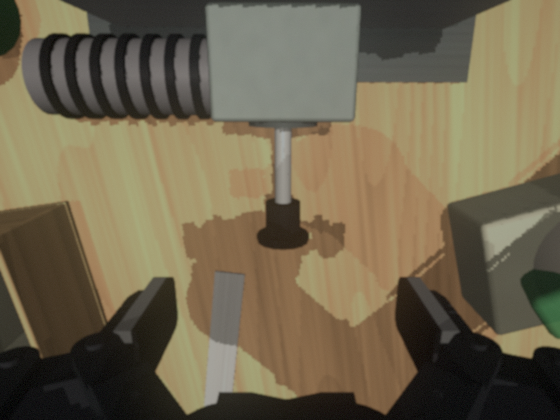

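```bash
python3 -m jog '[[-1,-0.4,0,2,0,0,0],[-1,0,0,3,0,0,0],[-1,0,0,3,0,0,0],[-1,0,0,3,0,0,0],[-1,0,0,2,0,0,0],[-1,0,0,1,0,0,0],[-1,0,0,0,0,0,0],[-1,0,0,0,0,0,0]]'
python3 - <<'E'
from station import bot
from h import *
plan(bot,(.6466,.311,.21),(PI,0,-PI/2-.14))
c=P(bot,"wrist")
im=bot.snapshot("wrist"); cv2.imwrite("pics/w35.png",im[:,:,::-1])
E
```

```text
time: 63.23
eef_pos: [0.6499, 0.3099, 0.2238]
orientation: [-3.139, 0.001, -1.714]
force: [0.5, 0.0, 0.8]
gripper_width: 0.0852
t 63.23 pos [0.6499 0.3099 0.2238] rpy [-3.139e+00  1.000e-03 -1.714e+00] q [ 0.66  0.68  0.32  0.   -1.21 -0.81] w 0.0852 F [0.5 0.  0.8]
  shift before turn (cm) [-0.06  0.34  1.38] turn [-0.003  0.001 -0.003] shift after turn (cm) [-0.06  0.34  1.38]
```

View pics/w35.png

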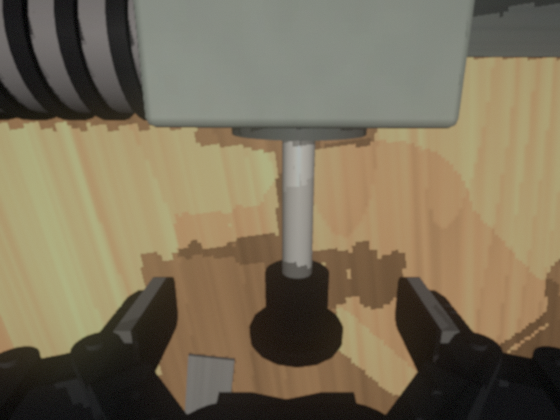

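```bash
python3 -m jog '[[-1,0,0.3,1.3,0,0,0],[-1,0,0,0,0,0,0],[1,0,0,0,0,0,0],[1,0,0,0,0,0,0],[1,0,0,0,0,0,0],[1,0,0,0,0,0,0],[1,0,0,0,0,0,0],[1,0,0,0,0,0,0],[1,0,0,0,0,0,0],[1,0,0,0,0,0,0]]' 60
python3 -m jog '[[1,0.7,0,0,0,0,0],[1,0.7,0,0,0,0,0],[1,0.7,0,0,0,0,0],[1,0.7,0,0,0,0,0],[1,0.7,0,0,0,0,0],[1,0.5,0,0,0,0,0],[1,0,0,0,0,0,0]]'
```

```text
time: 64.12
eef_pos: [0.646, 0.3102, 0.2091]
orientation: [-3.14, -0.0, -1.714]
force: [-2.3, -0.8, 5.2]
gripper_width: 0.0237
time: 64.7
eef_pos: [0.6401, 0.2705, 0.209]
orientation: [-3.14, 0.001, -1.714]
force: [-1.9, 3.3, 5.1]
gripper_width: 0.0245
```

```bash
python3 -m jog '[[1,0.3,0,0,0,0,0],[1,0.2,0,0,0,0,0],[1,0,0,0,0,0,0],[1,0,0,0,0,0,0]]'; python3 -m jog '[[1,0.2,0,0,0,0,0],[1,0.2,0,0,0,0,0],[1,0,0,0,0,0,0],[1,0,0,0,0,0,0]]'
```

```text
time: 65.03
eef_pos: [0.6395, 0.2661, 0.2091]
orientation: [-3.14, 0.0, -1.713]
force: [-1.7, 2.8, 5.6]
gripper_width: 0.0243
time: 65.37
eef_pos: [0.639, 0.2645, 0.2091]
orientation: [-3.139, 0.006, -1.713]
force: [-0.7, 11.5, 3.6]
gripper_width: 0.0242
```

```bash
python3 -m jog '[[1,0.2,0,0,0,0,0],[1,0.1,0,0,0,0,0],[1,0,0,0,0,0,0],[1,0,0,0,0,0,0]]'; python3 -m jog '[[1,-0.4,0,0,0,0,0],[-1,0,0,0,0,0,0],[-1,0,0,0,0,0,0],[-1,0,0,0,0,0,0],[-1,0,0,0,0,0,0],[-1,0,0,0,0,0,0],[-1,0,0,-2,0,0,0],[-1,0,0,-3,0,0,0],[-1,0,0,-3,0,0,0],[-1,0,0,-3,0,0,0],[-1,0,0,-3,0,0,0],[-1,0,0,0,0,0,0]]'
python3 - <<'E'
from station import bot
from h import *
plan(bot,(.639,.2645,.36),(PI,0,-PI/2-.14))
c=P(bot,"wrist")
for n in ("wrist","scene","top"):
    im=bot.snapshot(n); cv2.imwrite(f"pics/{n}36.png",im[:,:,::-1])
print("home proj start/center",proj(c,(.639,.2573,.068)),proj(c,(.6407,.2692,.055)))
E
```

```text
time: 65.7
eef_pos: [0.6387, 0.2637, 0.2091]
orientation: [-3.137, 0.01, -1.712]
force: [-1.1, 19.9, 1.7]
gripper_width: 0.0242
time: 66.7
eef_pos: [0.64, 0.2622, 0.3564]
orientation: [-3.13, 0.005, -1.714]
force: [-0.7, 0.1, 2.3]
gripper_width: 0.0855
t 66.7 pos [0.64   0.2622 0.3564] rpy [-3.13   0.005 -1.714] q [ 0.62  0.55  0.44  0.   -1.44 -0.76] w 0.0855 F [-0.7  0.1  2.3]
  shift before turn (cm) [-0.21  0.13 -0.36] turn [-0.011  0.005 -0.003] shift after turn (cm) [-0.21  0.13 -0.36]
home proj start/center [291.81839661 196.15692195] [291.69764762 207.07348129]
```

View pics/wrist36.png

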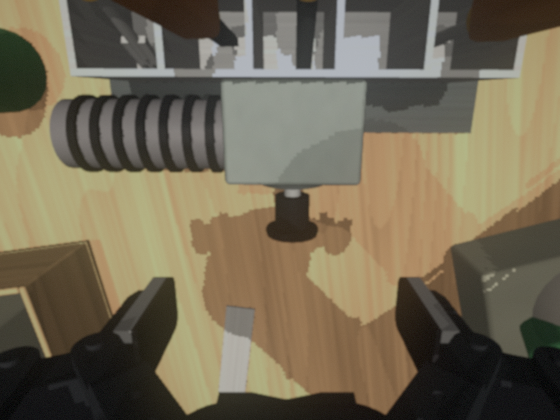

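View pics/scene36.png

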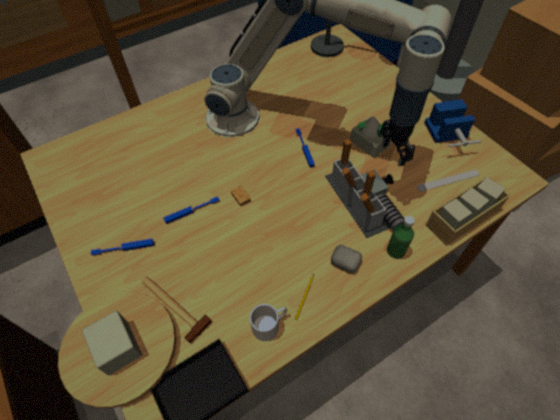

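```bash
python3 -m jog '[[-1,0,0,-3,0,0,0],[-1,0,0,-3,0,0,0],[-1,0,0,-3,0,0,0],[-1,0,3,0,0,0,0],[-1,0,3,0,0,0,0],[-1,0,3,0,0,0,0],[-1,0,3,0,0,0,0],[-1,0,3,0,0,0,0],[-1,0,3,0,0,0,0],[-1,0,0,0,0,0,0]]'
python3 - <<'E'
from station import bot
from h import *
T,S=P(bot,"top"),P(bot,"scene")
for n in ("scene","top"):
    im=bot.snapshot(n); cv2.imwrite(f"pics/{n}37.png",im[:,:,::-1])
    im=cv2.resize(im[:,:,::-1][(80 if n=="scene" else 130):(240 if n=="scene" else 290),(300 if n=="scene" else 80):(440 if n=="scene" else 240)],None,fx=3.7,fy=3.7,interpolation=cv2.INTER_CUBIC); cv2.imwrite(f"pics/{n}37c.png",im)
E
```

```text
time: 67.68
eef_pos: [0.4569, 0.2884, 0.4378]
orientation: [3.14, -0.001, -1.711]
force: [1.0, -0.1, 0.5]
gripper_width: 0.0856
```

View pics/scene37c.png

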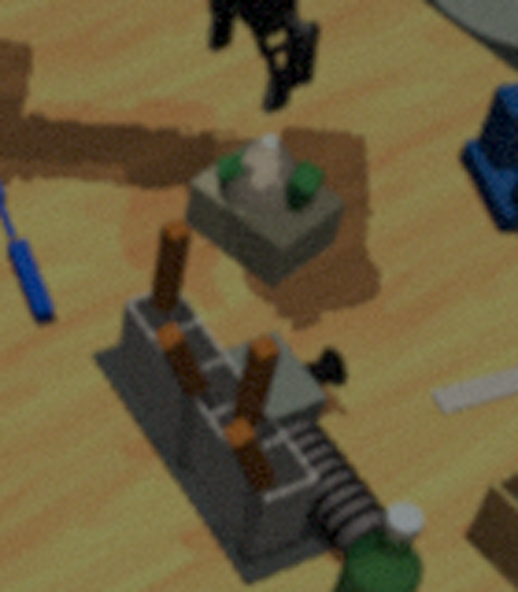

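View pics/top37.png

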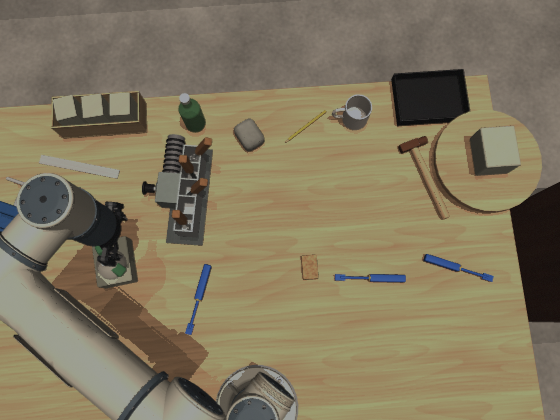

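The knob is back at its original pixel (148,188), all four tools are in the cells, the carving is unmoved and the arm is clear. Handing in.

```bash
python3 -c "
from station import bot
print(bot.job_done())"
```

```text
the job is handed in; nothing more can be done
None
```

I pulled the suction knob fully out, stood all four tools on the bench in the box, pushed the knob home again, and handed the job in at about 68 s. The knob came out 44.5 mm and stopped at 18 N. The point chisel (tool2) was not on the bench in any view.

- **Placing:** the file is in cell 3, the round rasp in cell 2, the flat chisel in cell 0 and the claw chisel in cell 4. All are blade down. Each was lowered until contact; the claw and flat chisels read 10 N, the rasp about 8 N and the file only about 4 N. I left the blue look-alikes alone. The claw chisel shifted a few centimetres during the run, so I measured it again before picking it up.
- **Last checks:** the knob met a 20 N stop when pushed in and sits at its starting place in the top image. The carving looks unmoved, and the arm is clear of everything.
- **Not ideal:** the file and flat chisel stand within 1° of vertical, but the rasp and claw chisel lean about 17° toward the robot's right, resting on the cell rim. I left them that way because I saw no need to risk disturbing them. The two views of the claw chisel's butt also disagreed by about 11 mm, so its lean is approximate.

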